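Square up a glaze sample and butt it against the reference on the viewing stand

TASK

Slide the loose orange tile over the bed of the squaring tray, keeping it down on the bed, until it is fully home in the blue corner (long side against the notched fence, end against the far fence), and let go of it there. Then grip it across its width through the notch, lift it straight up clear of the tray and lay it flat on the sloped viewing stand, its short lower edge standing on the black ledge, butted flush and with no gap against either long side of the yellow reference tile. Do not bump the lamp bar over the stand, and leave the other things on the bench where they are.

Things in the scene. Friction and masses are not known exactly. Their poses are not given: they have to be found in the camera images.
- tile_center (a point): Loose orange glazed sample tile, 76 x 44 x 8 mm, about 65 g; the point is its centre (4 mm above its underside). Its x runs along the 76 mm length, y across the 44 mm width, z out of its face. It starts flat on the tray's bed, turned up to 35 degrees from the tray's x.
- tray_seat (a point): Where the tile's centre is when fully home in the tray's corner, 4 mm above the bed. Axes: x to the blue far fence (inner face 38 mm away in +x), y to the blue side fence (inner face 22 mm away in +y), z up. When home the tile's length lies along x, either way round. A finger notch cuts right through the side fence from x -17 to +17 mm of this point; nothing stands behind it.
- tray: Fixed aluminium squaring tray; origin at the centre of its underside, axes as for the seat point. Bed 200 x 170 mm, its top 10 mm above the origin. The blue fences are 10 mm thick and 7 mm high above the bed: far fence y -20 to +70 mm; side fence x -30 to +30 and +64 to +85 mm. The other two sides are open.
- reference_center (a point): Centre of the fixed yellow reference tile (76 x 44 x 8 mm) on the deck of the grey viewing stand, lower edge on the ledge. x: up the 25 degree slope (it faces the robot), along its length; y: along the ledge; z: out of the deck, whose surface is 4 mm below. The black ledge's inner face is 38 mm away in -x; it stands 6 mm above the deck. A 12 mm wide clamp bar holds the upper end.
- stand: Fixed grey viewing stand; origin at the centre of its underside, x level, away from the robot, y along the ledge, z up. Deck and ledge run from y -140 to +140 mm. Deck and ledge meet at x -55, z 90 mm; it rises at 25 degrees for 125 mm. The base under it is a box 150 mm deep, 70 mm high. Posts 12 mm thick, 260 mm high at x +66, y +-128 mm.
- lamp: Fixed aluminium lamp bar of the stand, 24 x 280 x 16 mm, along the stand's y; origin at its centre, 253 mm above the bench, 143 mm above the tiles' centres and 22 mm beyond them. It blocks a tool coming straight down, not one square to the slope. Thin arms lead back from its ends to the posts.
- weight: Loose brass weight with a knob, 24 mm across, 28 mm high, standing on the tray's bed; origin at its underside. Bystander.
- reagent: Loose amber bottle, 62 mm across, 150 mm high; origin at its underside. Bystander.
- beaker: Loose glass beaker, 66 mm across, 75 mm high; origin at its underside. Bystander.
- jar: Loose glass jar with blue cap, 56 mm across, 70 mm high; origin at its underside. Bystander.
- spatula: Loose spatula lying on the bench, 180 mm long. Bystander.
- weighing_bottle: Loose small glass jar with white cap, 32 mm across, 45 mm high, between tray and stand; origin at its underside. Bystander.
- wash: Loose white bottle with green cap, 68 mm across, 90 mm high, behind the tray; origin at its underside. Bystander.
Mind the look-alikes: they are no part of the job. There is more than one size of the part that bears tile_center; the job needs the largest.

How it is judged:
On the way, in this order (a step that is already met when the one before it is completed fails the run):
1. the tile lies flat and fully home in the tray's corner (within 2 mm and 2 degrees) and the fingers have let go of it (x of tile_center in the frame of tray_seat between -0.002 and 0.002 m and y of tile_center in the frame of tray_seat between -0.002 and 0.002 m and z of tile_center in the frame of tray_seat between -0.003 and 0.003 m and angle between the x axis of tile_center and the x axis of tray_seat, either way round below 0.035 rad and contact force between the fingers and tile below 0.3 N), for 0.2 s.
2. the tile has been lifted clear of the tray (z of tile_center in the frame of tray_seat above 0.045 m), for 0.1 s.
At the end, for the whole second after the job is handed in: The sample tile lies flat on the stand's deck, lower edge on the ledge (within 3.5 mm of level with the reference's edge), parallel to the reference within 2 degrees, its long side against a long side of the reference with a gap under 1.8 mm, at rest and released (x of tile_center in the frame of reference_center between -0.0035 and 0.0035 m and z of tile_center in the frame of reference_center between -0.003 and 0.003 m and (y of tile_center in the frame of reference_center between 0.042 and 0.0458 m or y of tile_center in the frame of reference_center between -0.0458 and -0.042 m) and angle between the x axis of tile_center and the x axis of reference_center, either way round below 0.035 rad and angle between the z axis of tile_center and the z axis of reference_center, either way round below 0.05 rad and linear speed of tile below 0.01 m/s and contact force between the fingers and tile below 0.1 N); the robot touches nothing.
It fails at once if the tile is raised 12 to 26 mm off the bed, over the tray, more than 15 mm from its place in the corner (z of tile_center in the frame of tray_seat between 0.012 and 0.026 m and x of tile_center in the frame of tray between -0.1 and 0.1 m and y of tile_center in the frame of tray between -0.085 and 0.085 m and (x of tile_center in the frame of tray_seat below -0.015 m or x of tile_center in the frame of tray_seat above 0.015 m or y of tile_center in the frame of tray_seat below -0.015 m or y of tile_center in the frame of tray_seat above 0.015 m)).
It fails at once if the lamp bar is bumped (more than 5 N) (contact force between any of the arm, the fingers and lamp above 5 N).
It fails at once if a bystander is moved more than 25 mm or tipped over (distance of any of weight, reagent, beaker, jar, spatula, weighing_bottle, wash from where it was at the start of the episode above 0.025 m or angle between any of weight, reagent, beaker, jar, weighing_bottle, wash's own z axis and vertical above 0.5 rad).
It also fails if it takes over 64 s, if anything falls off the work surface, if the arm or the gripper's body presses on something with over 40 N, if the wrist force passes 120 N, or if a joint passes its speed limit or range.

ROBOT

A 7-joint arm with a two-finger parallel gripper is mounted at the origin on the work surface. World frame = base frame: x ahead of the robot, y to its left, z up, the work surface at z = 0. Lengths are in m, angles in rad, forces in N, time in s.
With the tool pointing down it reaches from about 0.4 to 0.875 m from the base axis. Payload 19.3 kg.
Tool frame: the origin (TCP) lies midway between the tips of the shut fingers; the grasp point (between the pads) lies 19 mm behind it (bot.tcp_to_grasp is the distance from the TCP to the grasp point, in m); z points along the fingers, y is the direction in which the jaws open and shut (so a half turn about z gives the same grasp; the last joint's range is limited). The gripper opens to 85 mm and grips with 20 to 120 N. Pads are 22 mm wide; open, the fingers measure 114 mm over their backs; the gripper's body (76 mm by 85 mm) begins 54 mm behind the grasp point. The pads swing forward as they close: fully open they stand 13 mm farther back than shut.
Start: joints at [1.183, 0.521, -0.036, 1.599, 0.021, 1.021, -0.113], TCP at [0.195, -0.594, 0.231] pointing down, gripper open.
Joint ranges: [-2.91, 2.91], [-0.3, 2.13], [-1.5, 1.42], [0.17, 2.43], [-1.26, 4.41], [0.16, 1.93], [-2.52, 2.52]. Speed limits (rad/s): [1.89, 1.89, 2.39, 2.39, 3.01, 3.01, 3.01].

INTERFACE

Orientations are given as [roll, pitch, yaw] about the fixed x, y, z axes, in that order (R = Rz(yaw) Ry(pitch) Rx(roll)).
In Python, from workcell import bot gives the robot as it stands. The module is installed in compiled form; this text tells all that it offers.
- The arm moves only by the tool drive_tool, never from a script. Its argument "series" is a list of rows, each a list of 5 numbers: the opening in per cent of the stroke, from 0 (shut) to 100 (fully open), then the shift along the world's x, y, z in m, then the turn about the world's z in rad. A call has 1 to 12 rows; each row shifts and turns the pose as measured when the row begins; what a row does not reach is not made up. A row lasts 1/10 s, in which the tool goes at most 50 mm and 8.59 degrees, less where a joint would pass 70% of its speed; a pose out of reach is approached as far as the arm can. A call with a gripper value outside its range is refused whole. The fingers move at their own pace and stop on an object; "newtons" is the grip in N (left out, the last holds). Time passes only in rows, so rows that do not move let the fingers close. It gives the time, the measured TCP pose, the force and the opening at its end, in the units of the state.
- bot.observe(): the state, without advancing time (a new reading comes with each control period).
- bot.grab_frame(name): name is "side" or "top" or "wrist"; returns the picture (384x512x3 uint8, red, green, blue); there is no depth.
- bot.camera_info(name): a dict with "fx", "fy", "cx", "cy" (pixels), "cam_to_world" (4x4, takes a point from camera to world coordinates). Camera axes: x right, y down, z forward; pixel columns grow to the right and rows downward; lengths in m; the calibration is good to about 2 mm. A picture is of the moment at which its call begins: read the wrist's pose just before it. camera_info takes no time and is no camera call; for the wrist camera it gives the pose at the moment of the call.
- bot.job_done(): hands the job in, once; it reports no verdict.
Trained networks look in the newest picture that a camera, given by its name, has taken for a name from the list of things; names that differ only in an ending like _2 or _b are one class to them, and where a whole thing is asked for, a point or a joint stands for the part that bears it (a point fixed in the world has none). Each returns a list of dicts, best first, with "conf" (0 to 1); they miss things now and then, are a little off and sometimes report something else, mostly with a low value. They report only what shows in the picture. A call takes as long as a camera call. They do not tell look-alikes from the thing itself.
- bot.masks_of(camera, target): "mask" (384x512 bool, what is visible of it) and "point" ([column, row] in pixels, amid what is visible of it).
The state is a dict: "clock": time; "qpos": joint angles; "qd": joint speeds; "joint_efforts": joint torques, N m; "position": TCP position; "tool_rot": TCP orientation; "force": force on the tool from outside, world axes, zero at the start; "moment": the same for the moment, N m; "grip_width": finger opening in m.
Only numpy, scipy, OpenCV 4.12 (cv2) and the standard library are available. Lean on these libraries where they do the work, as an engineer would, in place of code of your own. Each camera call takes 0.05 s, during which the arm holds its last target.

## Working session

There is one attempt and no reset: what is moved stays moved. The work goes in short steps, Python scripts to look and compute and a tool call to move; the robot and the scene stay as the last step left them, time stands still between calls to the robot, and variables do not carry over. Pictures are saved under pics/ and viewed, and the job is handed in when it is done.

Besides the shell and the picture viewer there is one more tool, called after "Request:" as a command line: name --pt "numbers of a row" for each row, then --argument value for the rest. drive_tool: Moves the arm, as the interface text tells. Its arguments: {"type":"object","properties":{"series":{"type":"array","items":{"type":"array","items":{"type":"number"}}},"newtons":{"type":"number"}},"required":["series"]}

```bash
mkdir -p pics; ls; python3 - <<'E'
from workcell import bot
import cv2
print(bot.observe())
for n in ["side","top","wrist"]:
    im=bot.grab_frame(n); cv2.imwrite(f"pics/{n}0.png",im[:,:,::-1]); ci=bot.camera_info(n); print(n,ci)
E
```

```text
pics
{'clock': 0.0, 'qpos': array([ 1.18283771,  0.52204203, -0.03633496,  1.60002176,  0.02118694,
        1.0211102 , -0.11278829]), 'qd': array([-1.37542185e-03, -2.36921412e-04, -4.20127765e-04,  2.12002421e-04,
       -1.01857406e-03,  6.15153667e-04, -7.79127773e-05]), 'joint_efforts': array([ 2.09476661e-03, -9.27092957e+01,  1.98082387e+00, -3.69935524e+01,
        1.78849295e-02,  8.22473899e-03,  1.42341537e-05]), 'position': array([ 0.19513402, -0.59338392,  0.23070327]), 'tool_rot': array([-3.14039796e+00,  7.16823599e-05,  3.17760366e-01]), 'force': array([-0.6612264 ,  0.03603765,  0.54504277]), 'moment': array([-0.01979255, -0.05471683, -0.03871932]), 'grip_width': 0.08538704848070058}
side {'fx': 399.2437197153712, 'fy': 399.2437197153712, 'cx': 261.161377545986, 'cy': 191.09323820516363, 'cam_to_world': array([[-0.8117485 , -0.38532643,  0.4388484 , -0.14229316],
       [-0.58381762,  0.55455942, -0.59297625,  0.89939698],
       [-0.0148781 , -0.73755501, -0.67512314,  1.22250858],
       [ 0.        ,  0.        ,  0.        ,  1.        ]])}
top {'fx': 411.84998373131793, 'fy': 411.84998373131793, 'cx': 253.4877767322082, 'cy': 185.1891296558239, 'cam_to_world': array([[ 0.00938875, -0.99438672,  0.1053893 ,  0.38944741],
       [-0.99974024, -0.01152335, -0.0196638 , -0.01442079],
       [ 0.02076786, -0.10517731, -0.99423661,  1.40726921],
       [ 0.        ,  0.        ,  0.        ,  1.        ]])}
wrist {'fx': 315.93124407619166, 'fy': 315.93124407619166, 'cx': 247.26955988048184, 'cy': 186.49674785222425, 'cam_to_world': array([[ 3.12874158e-01, -9.08496286e-01, -2.77027544e-01,
         2.66275669e-01],
       [-9.49794588e-01, -2.99256407e-01, -9.13008412e-02,
        -5.71420123e-01],
       [ 4.42075294e-05,  2.91684936e-01, -9.56514452e-01,
         3.74169460e-01],
       [ 0.00000000e+00,  0.00000000e+00,  0.00000000e+00,
         1.00000000e+00]])}
```

View pics/side0.png

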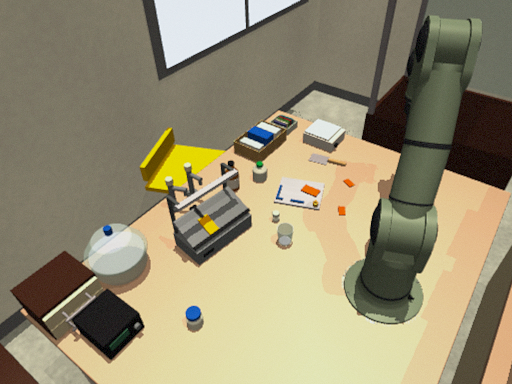

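View pics/top0.png

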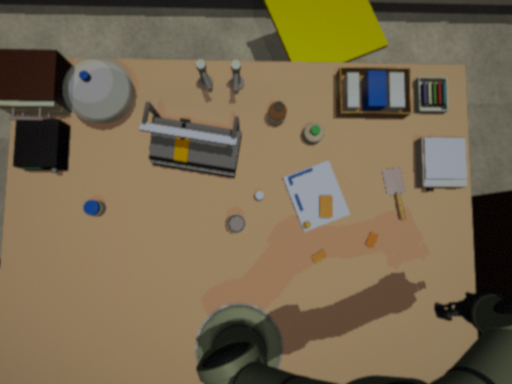

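View pics/wrist0.png

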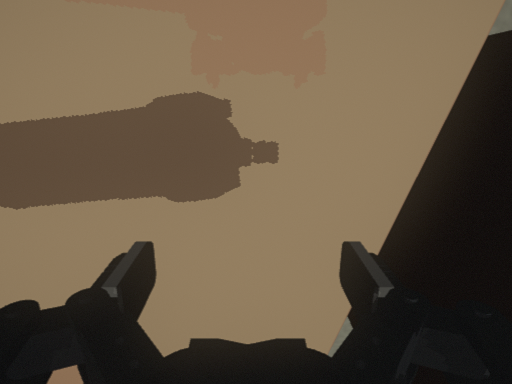

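```bash
cat > h.py <<'E'
from workcell import bot
import numpy as np, cv2
from scipy.spatial.transform import Rotation as R
def proj(ci,P):
    T=np.linalg.inv(ci["cam_to_world"]); p=(T[:3,:3]@np.atleast_2d(P).T).T+T[:3,3]
    return np.c_[ci["fx"]*p[:,0]/p[:,2]+ci["cx"],ci["fy"]*p[:,1]/p[:,2]+ci["cy"]]
def ray(ci,uv,z):
    uv=np.atleast_2d(uv); d=np.c_[(uv[:,0]-ci["cx"])/ci["fx"],(uv[:,1]-ci["cy"])/ci["fy"],np.ones(len(uv))]
    M=ci["cam_to_world"]; d=d@M[:3,:3].T; o=M[:3,3]; t=(z-o[2])/d[:,2]; return o+d*t[:,None]
def save(n,im,box=None,s=1):
    if box: im=im[box[1]:box[3],box[0]:box[2]]
    im=cv2.resize(im,None,fx=s,fy=s,interpolation=cv2.INTER_CUBIC)
    cv2.imwrite(f"pics/{n}.png",im[:,:,::-1])
E
python3 - <<'E'
from h import *
im=cv2.imread("pics/top0.png")[:,:,::-1]
save("topc",im,(270,140,400,270),4.6)
im=cv2.imread("pics/top0.png")[:,:,::-1]
save("topd",im,(130,90,260,200),5)
ci=bot.camera_info("top")
for n,p,z in [("tile",(326,206),.018),("small a",(319,256),.008),("small b",(372,240),.008),("tray",(316,196),.01),("refer",(181,150),.11)]:
    print(n,ray(ci,p,z).round(3))
E
```

```text
tile [[ 0.469 -0.288  0.018]]
small a [[ 0.301 -0.265  0.008]]
small b [[ 0.356 -0.446  0.008]]
tray [[ 0.503 -0.256  0.01 ]]
refer [[0.637 0.192 0.11 ]]
```

View pics/topc.png

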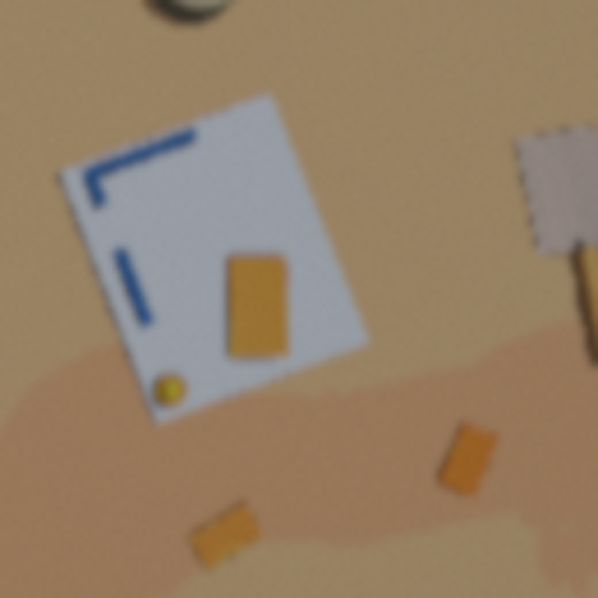

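View pics/topd.png

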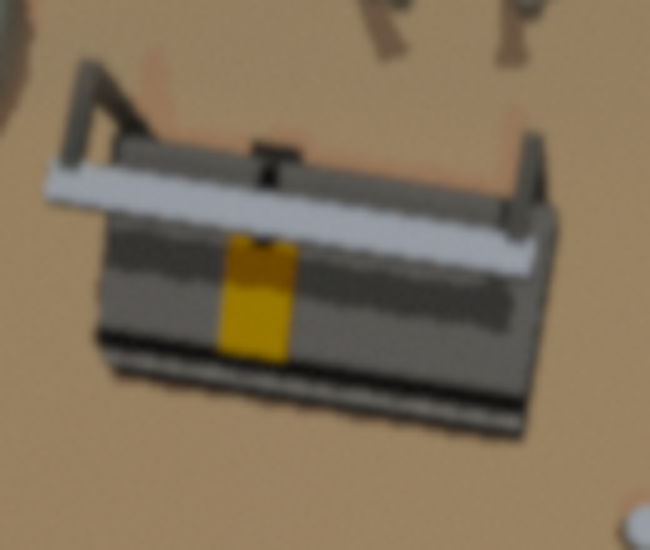

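Orange candidates in top: (326,206), the largest and lying on the tray; (319,256) and (372,240), smaller and on the bench. The first is the tile, as the crop confirms. The tray's yaw is about +21°. I'm moving the wrist camera over the tray.

Request:
drive_tool --pt "100 0.026 0.034 0.01 0" --pt "100 0.026 0.034 0.01 0" --pt "100 0.026 0.034 0.01 0" --pt "100 0.026 0.034 0.01 0" --pt "100 0.026 0.034 0.01 0" --pt "100 0.026 0.034 0.01 0" --pt "100 0.026 0.034 0.01 0" --pt "100 0.026 0.034 0 0" --pt "100 0.026 0.034 0 0" --pt "100 0 0 0 0"

```text
clock: 1.15
position: [0.4336, -0.2731, 0.3017]
tool_rot: [-3.138, 0.001, 0.315]
force: [-0.3, -1.1, -0.6]
grip_width: 0.0854
```

```bash
python3 - <<'E'
from h import *
o=bot.observe(); print(o['position'],o['tool_rot'],o['clock'],o['qpos'].round(3))
ci=bot.camera_info("wrist"); im=bot.grab_frame("wrist"); np.save("w1.npy",im); np.save("w1ci.npy",ci,allow_pickle=True); save("w1",im,None,1.5)
E
```

```text
[ 0.4336101  -0.27308726  0.3016515 ] [-3.13783163e+00  6.09851269e-04  3.15061833e-01] 1.15 [ 0.598  0.274 -0.187  1.794  0.055  1.082 -0.864]
```

View pics/w1.png

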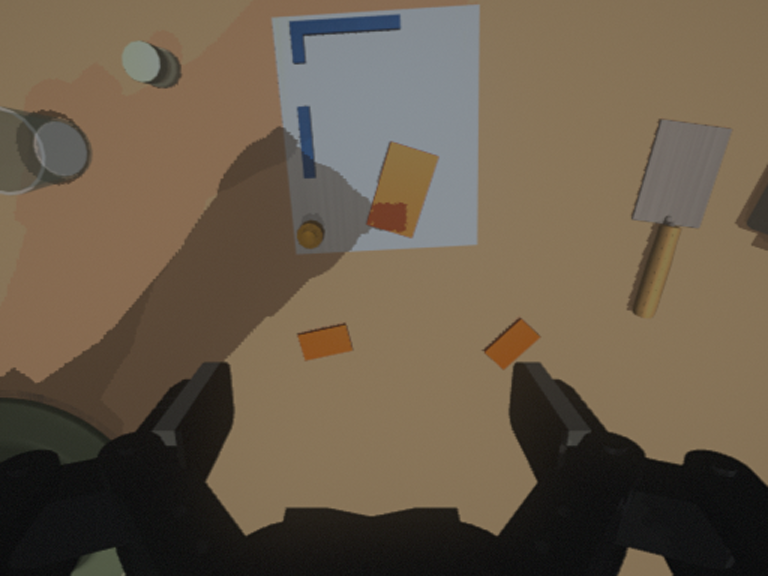

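```bash
cat > fit1.py <<'E'
from h import *
from scipy.optimize import least_squares
im=np.load("w1.npy"); ci=np.load("w1ci.npy",allow_pickle=True).item()
g=cv2.cvtColor(im,cv2.COLOR_RGB2GRAY)
def sub(p): 
    p=np.float32(p).reshape(-1,1,2)/1.5; return cv2.cornerSubPix(g,p.copy(),(3,3),(-1,-1),(3,30,.01)).reshape(-1,2)
tr=sub([(272,17),(479,5),(478,245),(296,254)]); 
W=ray(ci,tr,.010); print(tr, W.round(4))
m=np.array([(100,85,.01),(100,-85,.01),(-100,-85,.01),(-100,85,.01)])/[1000,1000,1]
def f(q): 
    c,s=np.cos(q[2]),np.sin(q[2]); P=np.c_[q[0]+c*m[:,0]-s*m[:,1],q[1]+s*m[:,0]+c*m[:,1],m[:,2]]
    return (proj(ci,P)-tr).ravel()
r=least_squares(f,[.5,-.255,.37]); print("tray",r.x,np.rad2deg(r.x[2]),r.fun.round(1))
hsv=cv2.cvtColor(im,cv2.COLOR_RGB2HSV)
M=((hsv[...,0]<20)&(hsv[...,1]>170)&(hsv[...,2]>110)).astype(np.uint8)
n,l,st,ce=cv2.connectedComponentsWithStats(M)
for i in range(1,n):
    if st[i,4]>100: 
        rc=cv2.minAreaRect(np.argwhere(l==i)[:,::-1].astype(np.float32)); print(st[i],rc)
t=sub([(390,142),(439,156),(412,238),(367,223)]); W=ray(ci,t,.018); print(t,W.round(4), W.mean(0), [np.linalg.norm(W[i]-W[i-1]).round(4) for i in range(4)])
a=W[0]+W[1]-W[2]-W[3]; print("tile yaw",np.arctan2(a[1],a[0]))
E
python3 fit1.py
```

```text
[[180.60703    11.362146 ]
 [319.1301      2.5428262]
 [317.54892   162.54886  ]
 [197.17776   169.0926   ]] [[ 0.5671 -0.1437  0.01  ]
 [ 0.6289 -0.3022  0.01  ]
 [ 0.4424 -0.3747  0.01  ]
 [ 0.3807 -0.2163  0.01  ]]
tray [ 0.50478069 -0.25920052  0.37125252] 21.271202703880338 [ 0.  -0.  -0.1  0.   0.   0.   0.  -0.1]
[324 213  35  33 545] ((341.1660461425781, 229.18112182617188), (16.954545974731445, 33.17193603515625), 47.48955535888672)
[199 217  35  23 544] ((216.31764221191406, 227.92941284179688), (17.137502670288086, 32.53956604003906), 77.47119140625)
[[259.50876   93.3949  ]
 [292.36426  103.743805]
 [274.42303  158.4272  ]
 [247.579    151.20555 ]] [[ 0.5055 -0.2669  0.018 ]
 [ 0.5065 -0.3119  0.018 ]
 [ 0.4306 -0.3139  0.018 ]
 [ 0.4286 -0.2757  0.018 ]] [ 0.46777708 -0.29208823  0.018     ] [np.float64(0.0773), np.float64(0.045), np.float64(0.076), np.float64(0.0383)]
tile yaw 0.07094118003365082
```

```bash
python3 - <<'E'
from h import *
im=np.load("w1.npy"); ci=np.load("w1ci.npy",allow_pickle=True).item()
q=[.50478,-.2592,.37125]; c,s=np.cos(q[2]),np.sin(q[2])
def L(P): P=np.array(P,float); return np.c_[q[0]+c*P[:,0]-s*P[:,1],q[1]+s*P[:,0]+c*P[:,1],P[:,2]]
hsv=cv2.cvtColor(im,cv2.COLOR_RGB2HSV)
M=((hsv[...,0]>100)&(hsv[...,0]<125)&(hsv[...,1]>130)).astype(np.uint8)
p=np.argwhere(M)[:,::-1]; W=ray(ci,p,.017)-[q[0],q[1],0]
t=np.c_[c*W[:,0]+s*W[:,1],-s*W[:,0]+c*W[:,1]]*1000
for nm,k in [("sideA",(t[:,0]<40)),("sideB",(t[:,0]>55)&(t[:,0]<78)),("far",(t[:,1]<50)&(t[:,0]>70))]:
    print(nm,np.percentile(t[k],[1,5,50,95,99],axis=0).round(1).tolist())
big=cv2.resize(im,None,fx=4,fy=4,interpolation=cv2.INTER_CUBIC)
def box(x0,x1,y0,y1,z,col):
    P=proj(ci,L([(x0,y0,z),(x1,y0,z),(x1,y1,z),(x0,y1,z)])); cv2.polylines(big,[np.int32(P*4+1.5)],1,col,1)
for z,col in [(.017,(255,0,0)),(.010,(0,255,0))]:
    box(-.03,.03,.06,.07,z,col); box(.064,.085,.06,.07,z,col); box(.085,.095,-.02,.07,z,col)
save("w1o",big,(680,0,1320,600),1)
E
```

```text
sideA [[-10.7, 61.2], [-8.8, 61.5], [8.7, 64.8], [26.8, 68.4], [28.2, 68.8]]
sideB [[65.1, 61.0], [65.5, 61.4], [71.3, 64.8], [77.3, 68.4], [77.9, 68.7]]
far [[85.5, -18.1], [85.8, -14.7], [89.8, 15.8], [93.6, 46.5], [94.0, 49.1]]
```

View pics/w1o.png

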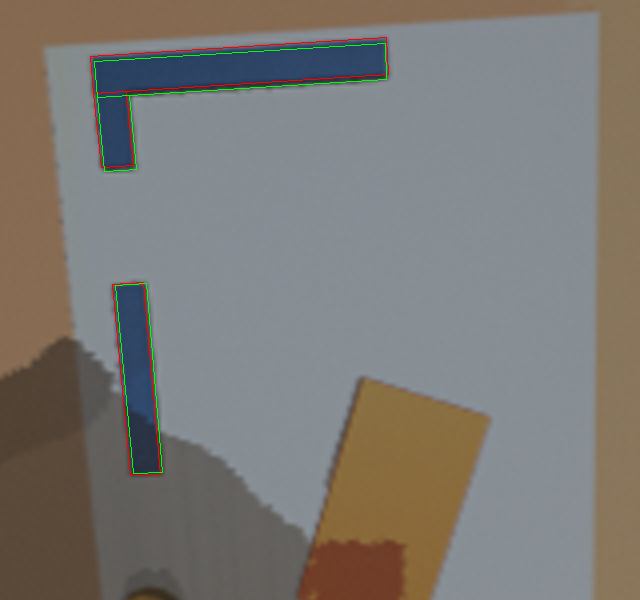

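Request:
drive_tool --pt "100 0.017 -0.009 -0.04 -0.145" --pt "100 0.017 -0.008 -0.04 -0.145" --pt "100 0 0 -0.045 0" --pt "100 0 0 -0.045 0" --pt "100 0 0 -0.04 0" --pt "100 0 0 -0.02 0" --pt "100 0 0 0 0"

```text
clock: 1.9
position: [0.4626, -0.2988, 0.0639]
tool_rot: [3.139, 0.002, 0.004]
force: [0.5, -0.1, 1.3]
grip_width: 0.0856
```

```bash
python3 - <<'E'
from h import *
o=bot.observe(); print(o['position'],o['tool_rot'],o['clock'],o['force'])
ci=bot.camera_info("wrist"); im=bot.grab_frame("wrist"); save("w2",im,None,1.5)
c,s=np.cos(.025),np.sin(.025); P=[(.468+c*a-s*b,-.2904+s*a+c*b,.018) for a,b in [(.038,.022),(.038,-.022),(-.038,-.022),(-.038,.022)]]
print(proj(ci,P).round(0)*1.5)
E
```

```text
[ 0.46263179 -0.29884753  0.06390412] [3.13885542e+00 1.58672297e-03 4.45034848e-03] 1.9 [ 0.47713226 -0.08113061  1.29610137]
[[289.5 217.5]
 [399.  216. ]
 [400.5 385.5]
 [301.5 387. ]]
```

View pics/w2.png

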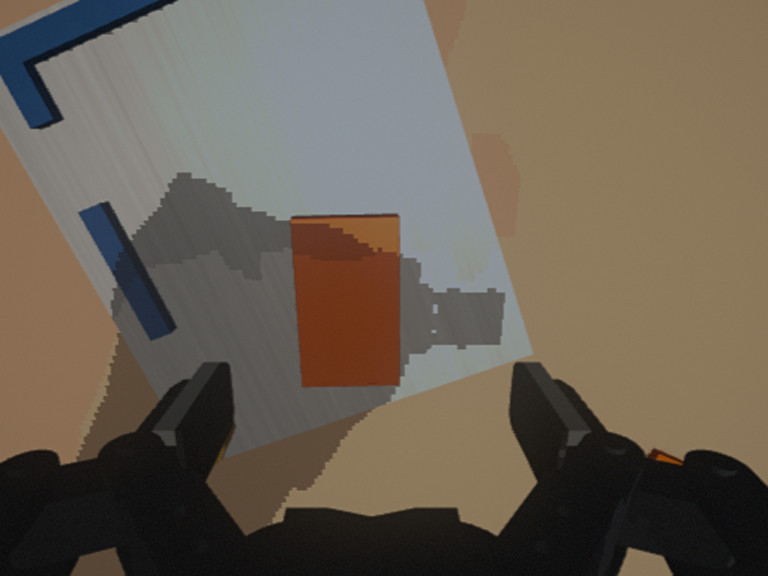

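Request:
drive_tool --pt "80 0.0055 0.0085 0 0.02" --pt "75 0 0 -0.025 0" --pt "70 0 0 -0.015 0" --pt "70 0 0 -0.008 0" --pt "70 0 0 -0.002 0" --pt "70 0 0 0 0" --newtons 20

```text
clock: 2.55
position: [0.473, -0.2919, 0.0204]
tool_rot: [3.133, -0.008, 0.027]
force: [-0.2, 0.2, -0.4]
grip_width: 0.0596
```

Request:
drive_tool --pt "65 -0.004 0.0015 -0.007 0" --pt "65 0 0 -0.003 0" --pt "65 0 0 0 0"

```text
clock: 2.85
position: [0.4692, -0.2907, 0.011]
tool_rot: [3.132, -0.01, 0.027]
force: [1.7, -0.4, 0.2]
grip_width: 0.0554
```

Request:
drive_tool --pt "58 0 0 -0.001 0" --pt "52 0 0 0 0" --pt "45 0 0 0 0" --pt "45 0 0 0 0" --pt "45 0 0 0 0" --newtons 20

```text
clock: 3.35
position: [0.4694, -0.2908, 0.0104]
tool_rot: [3.132, -0.01, 0.027]
force: [0.4, 0.2, 0.1]
grip_width: 0.0431
```

```bash
python3 - <<'E'
from h import *
o=bot.observe(); print(o['position'],o['tool_rot'],o['clock'],o['force'])
im=bot.grab_frame("wrist"); save("w3",im,None,1.5)
E
```

```text
[ 0.4693776  -0.29083976  0.0104261 ] [ 3.13213383 -0.00989986  0.02670703] 3.35 [0.42117706 0.19658892 0.07741776]
```

View pics/w3.png

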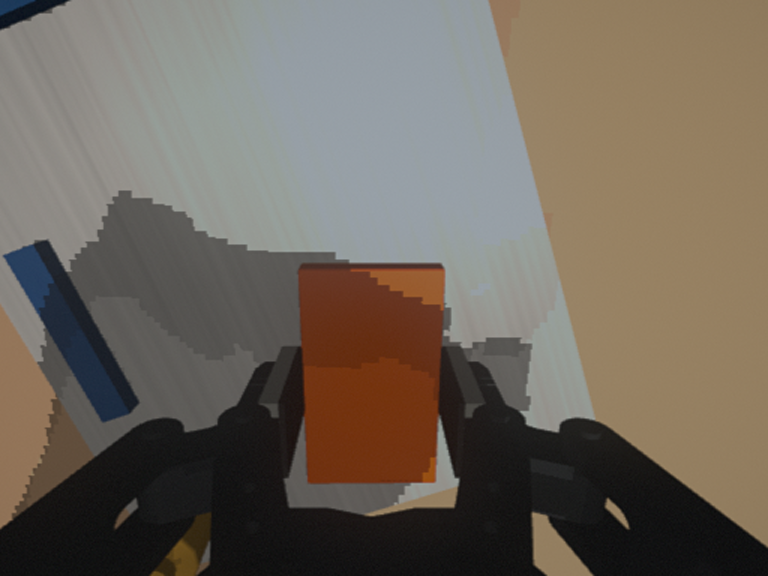

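Request:
drive_tool --pt "45 0.01 0.004 0 0.115" --pt "45 0.012 0.005 0 0.115" --pt "45 0.012 0.005 0 0.115" --pt "45 0.012 0.005 0 0" --pt "45 0.012 0.005 0 0" --pt "45 0.01 0.004 0 0" --pt "45 0 0 0 0"

```text
clock: 4.1
position: [0.5404, -0.2617, 0.0104]
tool_rot: [3.132, -0.009, 0.374]
force: [0.1, 0.8, -0.3]
grip_width: 0.0435
```

```bash
cat > st.py <<'E'
from h import *
def show():
    o=bot.observe(); p=o['position']; c,s=np.cos(.37125),np.sin(.37125)
    d=p[:2]-[.5348,-.2067]
    print("seatframe mm",(1000*np.array([c*d[0]+s*d[1],-s*d[0]+c*d[1]])).round(1),"z",p[2].round(4),"rot",o['tool_rot'].round(4),"dyaw",(o['tool_rot'][2]-.37125).round(4),"F tray",np.round([c*o['force'][0]+s*o['force'][1],-s*o['force'][0]+c*o['force'][1],o['force'][2]],1),"w",o['grip_width'].round(4),"t",o['clock'])
if __name__=="__main__": show()
E
python3 st.py
```

```text
Traceback (most recent call last):
  File "st.py", line 6, in <module>
    if __name__=="__main__": show()
                             ~~~~^^
  File "st.py", line 5, in show
    print("seatframe mm",(1000*np.array([c*d[0]+s*d[1],-s*d[0]+c*d[1]])).round(1),"z",p[2].round(4),"rot",o['tool_rot'].round(4),"dyaw",(o['tool_rot'][2]-.37125).round(4),"F tray",np.round([c*o['force'][0]+s*o['force'][1],-s*o['force'][0]+c*o['force'][1],o['force'][2]],1),"w",o['grip_width'].round(4),"t",o['clock'])
                                                                                                                                                                                                                                                                                     ^^^^^^^^^^^^^^^^^^^^^
AttributeError: 'float' object has no attribute 'round'
```

```bash
sed -i "s/o\['grip_width'\].round(4)/round(o['grip_width'],4)/" st.py; python3 st.py; python3 - <<'E'
from h import *
im=bot.grab_frame("wrist"); save("w4",im,None,1.5)
E
```

```text
seatframe mm [-14.8 -53.3] z 0.0104 rot [ 3.1317 -0.0094  0.3744] dyaw 0.0031 F tray [ 0.3  0.7 -0.3] w 0.0435 t 4.1
```

View pics/w4.png

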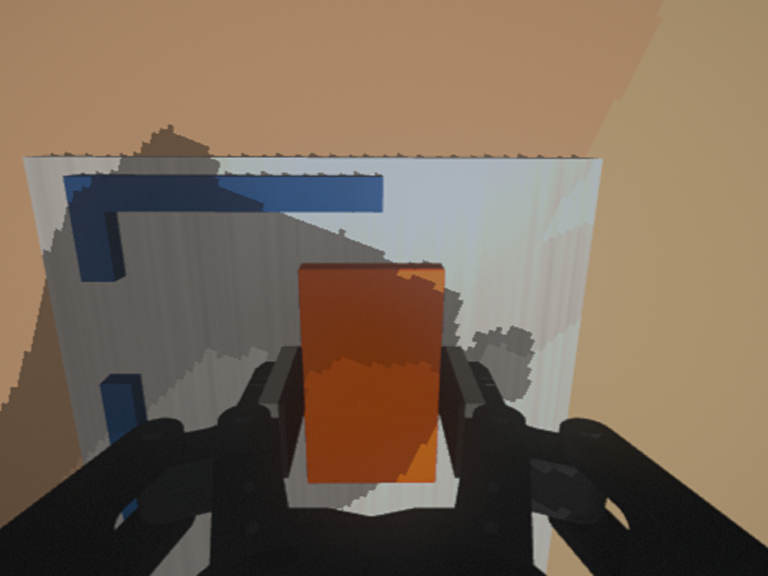

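Request:
drive_tool --pt "45 0.0075 0.003 0 0" --pt "45 0.0035 0.0015 0 0" --pt "45 0 0 0 0"

```text
clock: 4.45
position: [0.5493, -0.2586, 0.0104]
tool_rot: [3.132, -0.006, 0.371]
force: [-0.4, -0.1, 0.8]
grip_width: 0.0432
```

Request:
drive_tool --pt "45 -0.005 0.0125 0 0" --pt "45 -0.005 0.0125 0 0" --pt "45 -0.004 0.0095 0 0" --pt "45 -0.002 0.005 0 0" --pt "45 0 0 0 0"

```text
clock: 4.95
position: [0.5303, -0.2157, 0.0105]
tool_rot: [3.132, -0.006, 0.37]
force: [0.5, 0.0, -0.7]
grip_width: 0.0432
```

```bash
python3 st.py
```

```text
seatframe mm [-7.4 -6.7] z 0.0105 rot [ 3.1319 -0.0056  0.3702] dyaw -0.0011 F tray [ 0.5 -0.2 -0.7] w 0.0432 t 4.95
```

Request:
drive_tool --pt "45 0.0055 0.0022 0 0" --pt "45 0 0 0 0"

```text
clock: 5.15
position: [0.5364, -0.2133, 0.0106]
tool_rot: [3.132, -0.006, 0.37]
force: [-0.1, 0.2, -1.2]
grip_width: 0.0435
```

```bash
python3 st.py;  python3 - <<'E'
from h import *
im=bot.grab_frame("wrist"); save("w5",im,None,1.5)
E
```

```text
seatframe mm [-0.9 -6.7] z 0.0106 rot [ 3.1318 -0.0057  0.3704] dyaw -0.0009 F tray [-0.1  0.2 -1.2] w 0.0435 t 5.15
```

View pics/w5.png

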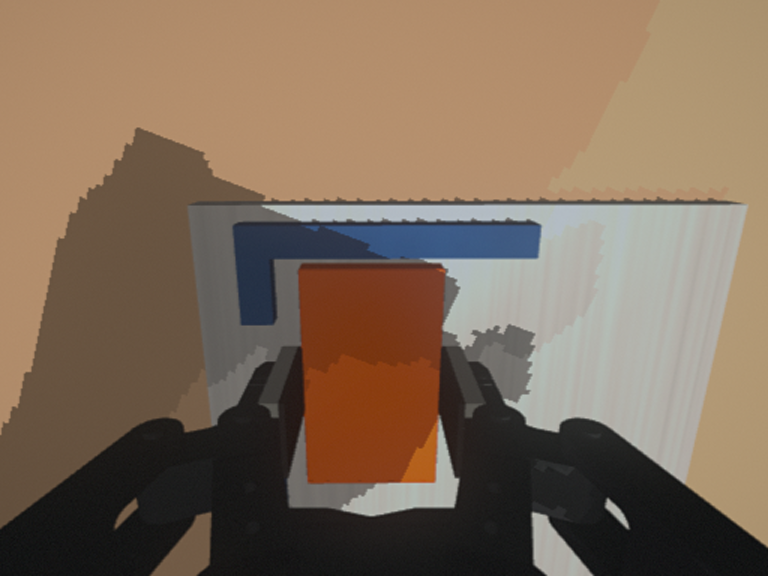

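Request:
drive_tool --pt "45 -0.0015 0.0035 0 0" --pt "45 -0.001 0.002 0 0" --pt "45 0 0 0 0"

```text
clock: 5.5
position: [0.5332, -0.2085, 0.0104]
tool_rot: [3.131, -0.005, 0.369]
force: [0.6, 0.4, 0.6]
grip_width: 0.0436
```

```bash
python3 st.py
```

```text
seatframe mm [-2.1 -1.1] z 0.0104 rot [ 3.1314 -0.0052  0.3689] dyaw -0.0023 F tray [0.7 0.1 0.6] w 0.0436 t 5.5
```

Push gently along +x, then +y.

Request:
drive_tool --pt "45 0.0019 0.0007 0 0.002" --pt "45 0 0 0 0" --pt "45 0.0015 0.0006 0 0" --pt "45 0 0 0 0"

```text
clock: 5.9
position: [0.5368, -0.2073, 0.0104]
tool_rot: [3.132, -0.005, 0.371]
force: [0.6, 0.4, 0.9]
grip_width: 0.0435
```

```bash
python3 st.py
```

```text
seatframe mm [ 1.6 -1.3] z 0.0104 rot [ 3.1315 -0.0049  0.3708] dyaw -0.0004 F tray [0.7 0.2 0.9] w 0.0435 t 5.9
```

Request:
drive_tool --pt "45 -0.0005 0.0012 0 0" --pt "45 0 0 0 0"

```text
clock: 6.1
position: [0.5363, -0.206, 0.0104]
tool_rot: [3.131, -0.005, 0.371]
force: [-0.2, 0.3, -0.0]
grip_width: 0.0432
```

```bash
python3 st.py
```

```text
seatframe mm [1.7 0.1] z 0.0104 rot [ 3.1314 -0.0051  0.3707] dyaw -0.0005 F tray [-0.1  0.4 -0. ] w 0.0432 t 6.1
```

No contact yet; I'm continuing in small steps.

Request:
drive_tool --pt "45 -0.0004 0.0009 0 0" --pt "45 0 0 0 0"

```text
clock: 6.3
position: [0.5359, -0.2051, 0.0104]
tool_rot: [3.131, -0.005, 0.371]
force: [-0.7, 0.6, 0.9]
grip_width: 0.0432
```

```bash
python3 st.py
```

```text
seatframe mm [1.6 1.1] z 0.0104 rot [ 3.1314 -0.0051  0.3707] dyaw -0.0006 F tray [-0.4  0.8  0.9] w 0.0432 t 6.3
```

Request:
drive_tool --pt "45 0.001 0.0004 0 0" --pt "45 0 0 0 0"

```text
clock: 6.5
position: [0.5362, -0.205, 0.0104]
tool_rot: [3.132, -0.004, 0.37]
force: [1.2, 0.1, 1.8]
grip_width: 0.0436
```

```bash
python3 st.py;  python3 - <<'E'
from h import *
im=bot.grab_frame("wrist"); save("w6",im,(120,120,380,340),3)
E
```

```text
seatframe mm [1.9 1.1] z 0.0104 rot [ 3.1316 -0.0037  0.3704] dyaw -0.0009 F tray [ 1.1 -0.3  1.8] w 0.0436 t 6.5
```

View pics/w6.png

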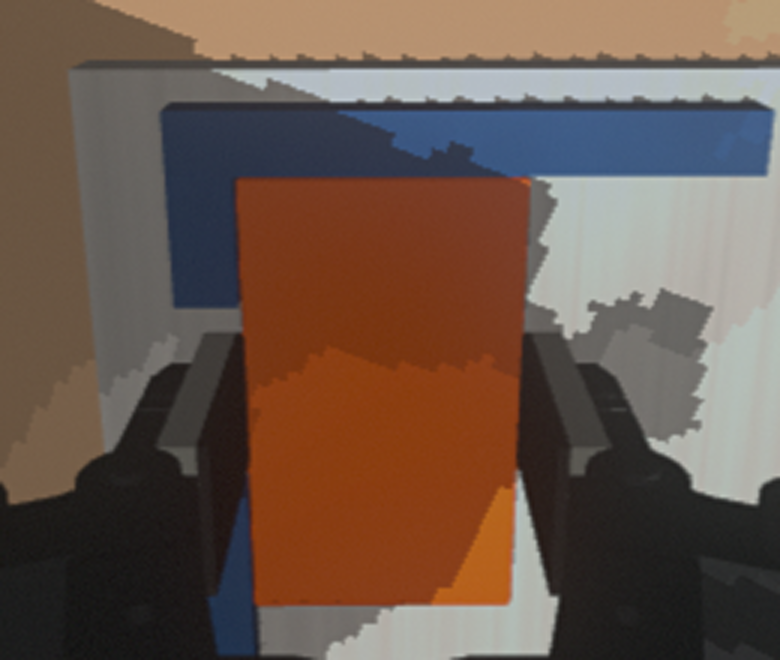

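Request:
drive_tool --pt "45 -0.0005 0.0012 0 0" --pt "45 0 0 0 0" --pt "45 0.0009 0.0004 0 0" --pt "45 0 0 0 0"

```text
clock: 6.95
position: [0.536, -0.2045, 0.0104]
tool_rot: [3.131, -0.002, 0.37]
force: [1.6, -0.9, 1.8]
grip_width: 0.0432
```

```bash
python3 st.py
```

```text
seatframe mm [1.9 1.6] z 0.0104 rot [ 3.1307e+00 -2.4000e-03  3.6950e-01] dyaw -0.0017 F tray [ 1.1 -1.4  1.8] w 0.0432 t 6.95
```

Request:
drive_tool --pt "45 -0.0004 0.001 0 0" --pt "45 -0.0002 0.0005 0 0"

```text
clock: 7.15
position: [0.536, -0.2044, 0.0105]
tool_rot: [3.129, -0.003, 0.369]
force: [-0.2, -3.7, -2.4]
grip_width: 0.0431
```

```bash
python3 st.py
```

```text
seatframe mm [2.  1.7] z 0.0105 rot [ 3.1285 -0.0035  0.3689] dyaw -0.0023 F tray [-1.5 -3.4 -2.4] w 0.0431 t 7.15
```

Request:
drive_tool --pt "60 0 0 0 0" --pt "65 0 0 0 0" --pt "65 0 0 0 0" --pt "65 0 0 0 0" --pt "65 0 0 0 0"

```text
clock: 7.65
position: [0.5365, -0.2031, 0.0104]
tool_rot: [3.129, -0.005, 0.37]
force: [0.3, 0.0, -0.8]
grip_width: 0.0558
```

```bash
python3 st.py;  python3 - <<'E'
from h import *
im=bot.grab_frame("wrist"); save("w7",im,(120,120,380,340),3)
E
```

```text
seatframe mm [2.9 2.7] z 0.0104 rot [ 3.1294 -0.0045  0.3697] dyaw -0.0015 F tray [ 0.3 -0.1 -0.8] w 0.0558 t 7.65
```

View pics/w7.png

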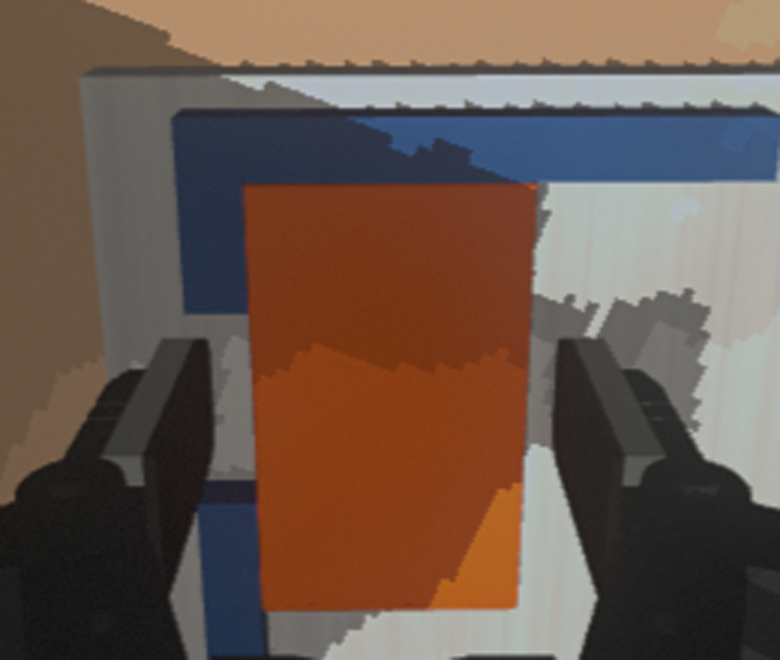

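```bash
python3 - <<'E'
from h import *
o=bot.observe(); print(o['qpos'].round(3),o['clock'])
im=bot.grab_frame("side"); 
for t in ["reference_center","stand","lamp"]:
    r=bot.masks_of("top" if 0 else "side",t)
    for x in r[:2]: print(t,x["conf"],x["point"],x["mask"].sum())
save("s1",im,(150,140,280,270),4.6)
im=bot.grab_frame("top"); np.save("t1.npy",im); save("t1",im,(130,90,260,200),5)
for t in ["reference_center","stand","lamp","weight"]:
    for x in bot.masks_of("top",t)[:2]: print(t,x["conf"],x["point"],x["mask"].sum())
E
```

```text
[ 0.363  0.756 -0.154  1.875  0.229  0.517 -1.148] 7.7
reference_center 0.78 [209.4, 224.2] 305
reference_center 0.71 [291.1, 192.7] 43
stand 0.77 [212.4, 223.1] 3917
stand 0.45 [302.0, 194.1] 975
lamp 0.66 [204.9, 190.3] 607
reference_center 0.66 [180.9, 146.4] 324
stand 0.96 [193.4, 142.3] 4335
lamp 0.84 [188.7, 133.2] 961
```

View pics/s1.png

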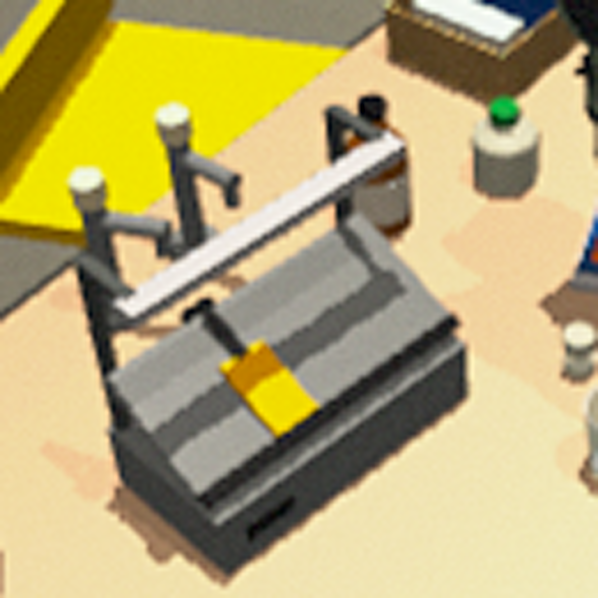

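View pics/t1.png

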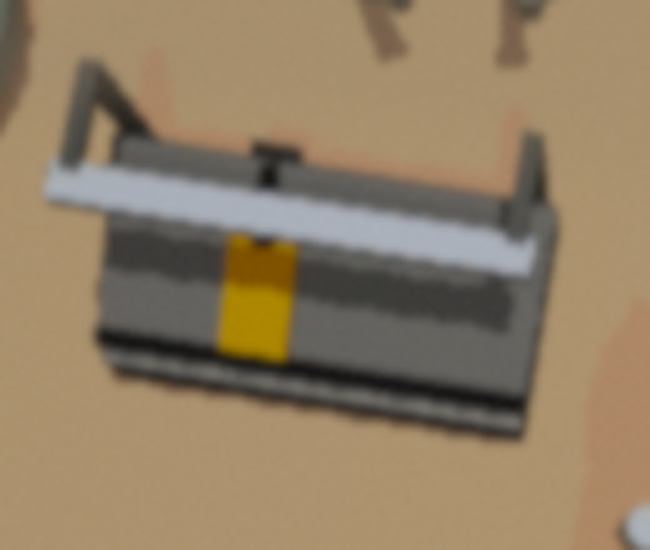

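Request:
drive_tool --pt "60 -0.0006 -0.0013 0 0" --pt "52 0 0 0 0" --pt "45 0 0 0 0" --pt "40 0 0 0 0" --pt "40 0 0 0 0" --newtons 45

```text
clock: 8.65
position: [0.5358, -0.2048, 0.0108]
tool_rot: [3.129, -0.005, 0.369]
force: [-0.6, -0.1, -1.4]
grip_width: 0.0425
```

Request:
drive_tool --pt "40 0 0 0.005 0" --pt "40 0 0 0.01 0" --pt "40 0 0 0.02 0" --pt "40 0 0 0.03 0" --pt "40 0 0 0.04 0" --pt "40 0 0 0.04 0" --pt "40 0 0 0.04 0" --pt "40 0 0 0 0"

```text
clock: 9.45
position: [0.534, -0.2038, 0.207]
tool_rot: [3.13, -0.004, 0.37]
force: [-0.5, -0.5, -0.8]
grip_width: 0.0424
```

```bash
python3 st.py;  python3 - <<'E'
from h import *
im=bot.grab_frame("wrist"); save("w8",im,None,1.5)
print(bot.observe()['qpos'].round(3))
E
```

```text
seatframe mm [0.2 3. ] z 0.207 rot [ 3.1298 -0.0044  0.3702] dyaw -0.0011 F tray [-0.7 -0.3 -0.8] w 0.0424 t 9.45
[ 0.42   0.468 -0.223  1.774  0.136  0.907 -1.064]
```

View pics/w8.png

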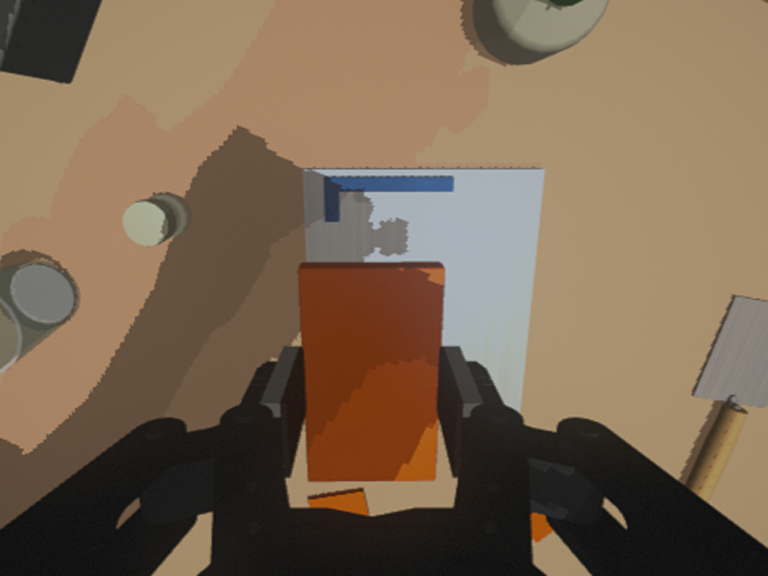

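Request:
drive_tool --pt "40 0 0.01 0.02 0.145" --pt "40 0 0.01 0.02 0.145" --pt "40 0 0.014 0.02 0.145" --pt "40 0.007 0.014 0.02 0.145" --pt "40 0.007 0.014 0.02 0.145" --pt "40 0.007 0.014 0.02 0.145" --pt "40 0.007 0.014 0.02 0.145" --pt "40 0.007 0.014 0.02 0.145" --pt "40 0.007 0.014 0.02 0.145" --pt "40 0.007 0.014 0.015 0.145" --pt "40 0.007 0.014 0.015 0.145" --pt "40 0.007 0.014 0.015 0.145"

```text
clock: 10.7
position: [0.5904, -0.0389, 0.4285]
tool_rot: [-3.136, 0.003, 2.165]
force: [0.1, -0.0, -0.9]
grip_width: 0.0422
```

Request:
drive_tool --pt "40 0.007 0.014 0.01 0.145" --pt "40 0.007 0.014 0.01 0.145" --pt "40 0.007 0.014 0.01 0.145" --pt "40 0.007 0.014 0.01 0.145" --pt "40 0.007 0.014 0.01 0.145" --pt "40 0.007 0.014 0.01 0.145" --pt "40 0 0 0 0"

```text
clock: 11.4
position: [0.6332, 0.0502, 0.4858]
tool_rot: [-3.134, -0.005, 3.072]
force: [-0.6, 0.0, -2.3]
grip_width: 0.0426
```

```bash
python3 - <<'E'
from h import *
o=bot.observe(); print(o['qpos'].round(3),o['clock'],o['position'],o['tool_rot'],o['grip_width'])
E
```

```text
[ 0.295  0.508 -0.845  1.104  0.379  1.684  1.06 ] 11.4 [0.63318594 0.05021603 0.48583443] [-3.13441048 -0.00486588  3.07246084] 0.042595484499333085
```

```bash
python3 - <<'E'
from h import *
ci=bot.camera_info("wrist"); im=bot.grab_frame("wrist"); np.save("w9.npy",im); np.save("w9ci.npy",ci,allow_pickle=True); save("w9",im,None,1.5)
E
```

```text
(no output)
```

View pics/w9.png

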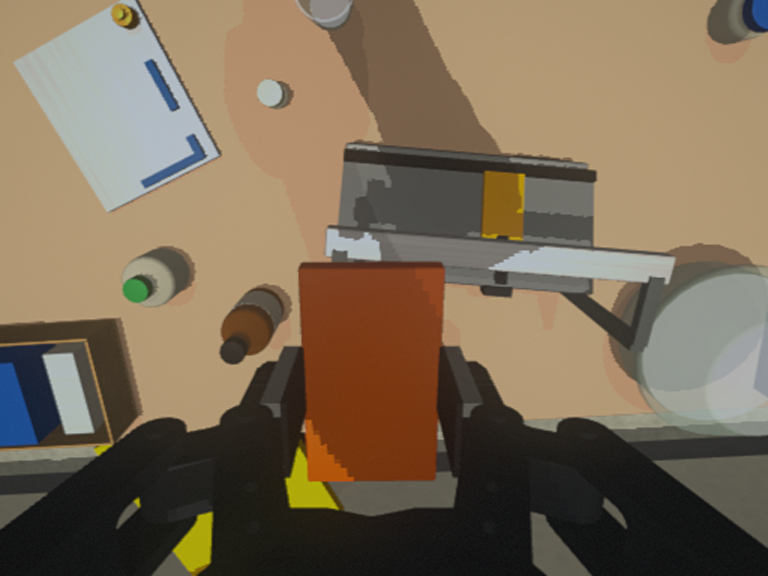

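```bash
python3 - <<'E'
from h import *
im=np.load("w9.npy"); save("w9c",im,(210,85,460,205),3.2)
E
```

```text
(no output)
```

View pics/w9c.png

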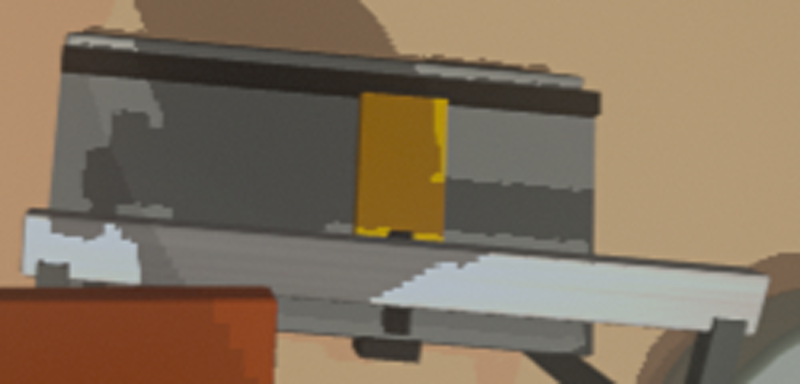

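```bash
cat > fit2.py <<'E'
from h import *
from scipy.optimize import least_squares
im=np.load("w9.npy"); ci=np.load("w9ci.npy",allow_pickle=True).item()
S,C=np.sin(np.deg2rad(25)),np.cos(np.deg2rad(25))
px=np.array([(361,93),(447,98),(28,215),(768,275),(757,332),(22,273),(63,71),(600,116)])/3.2+[210,85]
def pts(y0):
    return np.array([(-55-8*S,y0-22,90+8*C),(-55-8*S,y0+22,90+8*C),(-12.25,-140,261),(-12.25,140,261),(11.75,140,261),(11.75,-140,261),
     (-55-6*S,-140,90+6*C),(-55-6*S,140,90+6*C)])/1000
def T(q,P): c,s=np.cos(q[2]),np.sin(q[2]); return np.c_[q[0]+c*P[:,0]-s*P[:,1],q[1]+s*P[:,0]+c*P[:,1],P[:,2]]
r=least_squares(lambda q:(proj(ci,T(q,pts(q[3]*1000)))-px).ravel(),[.65,.16,-.15,0],loss="soft_l1")
q=r.x; print(q.round(4)); print((proj(ci,T(q,pts(q[3]*1000)))-px).round(1).tolist())
ref=T(q,np.array([[-.02225,q[3],.1097]])); print("ref",ref.round(4))
big=cv2.resize(im,None,fx=3.2,fy=3.2,interpolation=cv2.INTER_CUBIC)
y=q[3]*1000
for poly in [pts(y)[2:6],np.array([(-55-8*S,y-22,90+8*C),(-55-8*S,y+22,90+8*C),(-55-8*S+76*C,y+22,90+8*C+76*S),(-55-8*S+76*C,y-22,90+8*C+76*S)])/1e3,
   np.array([(-55,-140,90),(-55,140,90),(-55+125*C,140,90+125*S),(-55+125*C,-140,90+125*S)])/1e3]:
    cv2.polylines(big,[np.int32(proj(ci,T(q,poly))*3.2)],1,(255,0,0),1)
save("w9o",big,(672,272,1472,656),1)
E
python3 fit2.py
```

```text
[ 0.6582  0.1495 -0.1496  0.0366]
[[0.1, -0.3], [-0.1, 0.3], [-1.0, -0.4], [2.0, 0.0], [0.1, 1.3], [-0.2, 1.2], [-0.6, -0.8], [0.4, -0.8]]
ref [[0.6416 0.189  0.1097]]
```

View pics/w9o.png

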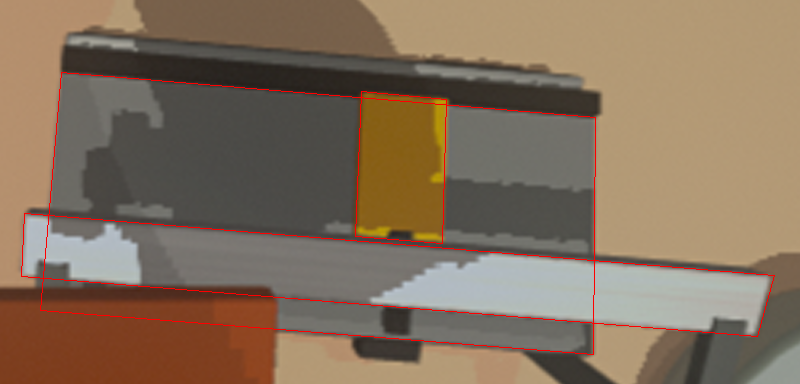

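Request:
drive_tool --pt "40 0.02 0 0.03 0" --pt "40 0.02 0 0.03 0" --pt "40 0.02 0 0.03 0" --pt "40 0.02 0 0.03 0"

```text
clock: 11.85
position: [0.6799, 0.0407, 0.5344]
tool_rot: [-3.13, -0.06, 3.047]
force: [-0.7, 0.2, -2.6]
grip_width: 0.0422
```

```bash
cat > q.py <<'E'
from h import *
o=bot.observe(); Rm=R.from_euler('xyz',o['tool_rot']).as_matrix()
print(o['qpos'].round(3),o['clock'],o['position'].round(4),o['tool_rot'].round(4),"F",o['force'].round(1),o['grip_width'])
z=Rm[:,2]; y=Rm[:,1]; print("tilt deg",np.degrees(np.arccos(-z[2])).round(2),"tilt az",np.degrees(np.arctan2(z[1],z[0])).round(1),"tooly",y.round(3))
E
python3 q.py
```

```text
[ 0.042  0.599 -0.463  0.74   0.253  1.904  1.196] 11.85 [0.6799 0.0407 0.5344] [-3.1302 -0.06    3.0466] F [-0.7  0.2 -2.6] 0.042226716856064696
tilt deg 3.5 tilt az -174.7 tooly [ 0.094  0.995 -0.011]
```

Request:
drive_tool --pt "40 0.01 0 0.03 0" --pt "40 0.01 0 0.03 0" --pt "40 0.01 0 0.03 0" --pt "40 0.01 0 0.03 0"

```text
clock: 12.25
position: [0.6836, 0.0316, 0.5442]
tool_rot: [-3.13, -0.081, 3.027]
force: [0.2, 0.1, -2.1]
grip_width: 0.0421
```

```bash
python3 q.py
```

```text
[-0.205  0.619  0.208  0.684 -0.129  1.929  1.386] 12.25 [0.6836 0.0316 0.5442] [-3.1303 -0.0808  3.0269] F [ 0.2  0.1 -2.1] 0.042096194492481115
tilt deg 4.67 tilt az -178.6 tooly [ 0.114  0.993 -0.011]
```

Request:
drive_tool --pt "40 0 0 0.03 0" --pt "40 0 0 0.03 0" --pt "40 0 0 0.03 0" --pt "40 0 0 0.03 0"

```text
clock: 12.65
position: [0.6492, 0.0272, 0.6063]
tool_rot: [-3.141, -0.004, 3.012]
force: [-0.1, -0.8, 0.2]
grip_width: 0.0421
```

```bash
python3 q.py
```

```text
[-0.26   0.514  0.307  0.716 -0.159  1.932  1.395] 12.65 [0.6492 0.0272 0.6063] [-3.1409 -0.0044  3.0124] F [-0.1 -0.8  0.2] 0.04213886941782831
tilt deg 0.26 tilt az -177.9 tooly [ 0.129  0.992 -0.001]
```

Request:
drive_tool --pt "40 0 0 0.03 0" --pt "40 0 0 0.03 0" --pt "40 0 0 0.03 0" --pt "40 0 0 0.03 0" --pt "40 0 0 0.03 0" --pt "40 0 0 0.03 0"

```text
clock: 13.25
position: [0.6025, 0.0244, 0.6953]
tool_rot: [3.116, 0.135, 3.009]
force: [0.1, 0.3, -0.6]
grip_width: 0.0421
```

```bash
python3 q.py
```

```text
[-0.329  0.373  0.381  0.718 -0.157  1.933  1.393] 13.25 [0.6025 0.0244 0.6953] [3.1158 0.1351 3.0086] F [ 0.1  0.3 -0.6] 0.04208682513940792
tilt deg 7.88 tilt az 3.2 tooly [0.129 0.991 0.026]
```

Request:
drive_tool --pt "40 0 0 0.03 0" --pt "40 0 0 0.03 0" --pt "40 0 0 0.03 0" --pt "40 0 0 0.03 0" --pt "40 0 0 0.03 0" --pt "40 0 0 0.03 0" --pt "40 0 0 0.03 0" --pt "40 0 0 0.03 0"

```text
clock: 14.05
position: [0.5581, 0.0229, 0.797]
tool_rot: [3.079, 0.328, 3.0]
force: [-0.4, 0.4, -0.3]
grip_width: 0.0422
```

```bash
python3 q.py
```

```text
[-0.445  0.256  0.513  0.645 -0.163  1.932  1.389] 14.05 [0.5581 0.0229 0.797 ] [3.0788 0.3276 3.0002] F [-0.4  0.4 -0.3] 0.04217356253299802
tilt deg 19.1 tilt az 2.9 tooly [0.121 0.991 0.059]
```

Request:
drive_tool --pt "40 0 0 -0.02 0.136" --pt "40 0 0 -0.02 0.136" --pt "40 0 0 -0.01 0.136" --pt "40 0 0 0 0.136" --pt "40 0 0 0 0.136" --pt "40 0 0 0 0"

```text
clock: 14.65
position: [0.556, 0.0234, 0.7504]
tool_rot: [3.079, 0.34, -2.576]
force: [0.4, -0.7, -1.1]
grip_width: 0.0423
```

```bash
cat >> q.py <<'E'
# body-frame tilt: along -x_tool and cross
f=-Rm[:,0]; al=np.degrees(np.arctan2(f[2],-z[2])) 
print("along(-xtool up?) ",np.degrees(np.arcsin(np.clip(f[2],-1,1))).round(2),"cross(tooly z) deg",np.degrees(np.arcsin(y[2])).round(2),"tooly az",np.degrees(np.arctan2(y[1],y[0])).round(2))
E
python3 q.py
```

```text
[-0.272  0.229  0.411  0.81  -0.37   1.869  2.112] 14.65 [0.556  0.0234 0.7504] [ 3.0793  0.3405 -2.5765] F [ 0.4 -0.7 -1.1] 0.042301377755357576
tilt deg 19.82 tilt az 43.0 tooly [-0.552  0.832  0.059]
along(-xtool up?)  19.51 cross(tooly z) deg 3.36 tooly az 123.57
```

Request:
drive_tool --pt "40 0 0 0.03 0" --pt "40 0 0 0.03 0" --pt "40 0 0 0.03 0" --pt "40 0 0 0.03 0" --pt "40 0 0 0.03 0"

```text
clock: 15.15
position: [0.5464, 0.0352, 0.8029]
tool_rot: [3.106, 0.389, -2.593]
force: [-0.3, -0.3, -0.9]
grip_width: 0.0425
```

```bash
python3 q.py
```

```text
[ 0.024  0.234 -0.121  0.635 -0.185  1.932  1.942] 15.15 [0.5464 0.0352 0.8029] [ 3.1063  0.3887 -2.5931] F [-0.3 -0.3 -0.9] 0.04250272603811148
tilt deg 22.36 tilt az 36.7 tooly [-0.532  0.846  0.033]
along(-xtool up?)  22.27 cross(tooly z) deg 1.87 tooly az 122.19
```

Works as predicted. I'm continuing.

Request:
drive_tool --pt "40 0 0 0.03 0" --pt "40 0 0 0.03 0" --pt "40 0 0 0.03 0"

```text
clock: 15.45
position: [0.5333, 0.0428, 0.8402]
tool_rot: [3.132, 0.458, -2.6]
force: [-0.3, 0.2, -0.6]
grip_width: 0.0423
```

```bash
python3 q.py
```

```text
[-0.013  0.207 -0.081  0.583 -0.2    1.932  1.915] 15.45 [0.5333 0.0428 0.8402] [ 3.1316  0.4583 -2.5998] F [-0.3  0.2 -0.6] 0.042310317318458364
tilt deg 26.27 tilt az 32.3 tooly [-0.519  0.854  0.009]
along(-xtool up?)  26.26 cross(tooly z) deg 0.51 tooly az 121.29
```

Request:
drive_tool --pt "40 0 0 -0.03 -0.139" --pt "40 0 0.01 -0.03 -0.139" --pt "40 0 0.01 -0.03 -0.139" --pt "40 0 0.01 -0.03 -0.139" --pt "40 0 0.01 -0.03 -0.139" --pt "40 0 0.01 -0.04 0" --pt "40 0 0.01 -0.04 0" --pt "40 0 0.01 -0.04 0" --pt "40 0 0 -0.04 0" --pt "40 0 0 0 0"

```text
clock: 16.45
position: [0.5286, 0.1164, 0.5345]
tool_rot: [3.125, 0.484, 2.981]
force: [1.2, -0.7, -0.3]
grip_width: 0.042
```

```bash
python3 q.py
```

```text
[-0.262 -0.035 -0.22   1.665  0.291  1.121  0.856] 16.45 [0.5286 0.1164 0.5345] [3.1253 0.4835 2.9812] F [ 1.2 -0.7 -0.3] 0.04201330248413942
tilt deg 27.72 tilt az -7.2 tooly [0.152 0.988 0.014]
along(-xtool up?)  27.7 cross(tooly z) deg 0.82 tooly az 81.24
```

Request:
drive_tool --pt "40 0.002 0.003 -0.04 0" --pt "40 0.002 0.003 -0.04 0" --pt "40 0.002 0.003 -0.04 0" --pt "40 0.002 0.003 -0.04 0" --pt "40 0.002 0.002 -0.035 0.003" --pt "40 0.002 0 -0.025 0" --pt "40 0 0 0 0"

```text
clock: 17.15
position: [0.5491, 0.1332, 0.3266]
tool_rot: [3.11, 0.505, 2.971]
force: [-0.7, -0.5, 0.4]
grip_width: 0.0423
```

```bash
python3 q.py; python3 - <<'E'
from h import *
ci=bot.camera_info("wrist"); im=bot.grab_frame("wrist"); np.save("w10.npy",im); np.save("w10ci.npy",ci,allow_pickle=True); save("w10",im,None,1.5)
E
```

```text
[-0.296  0.13  -0.234  2.027  0.551  0.64   0.498] 17.15 [0.5491 0.1332 0.3266] [3.1097 0.5049 2.9707] F [-0.7 -0.5  0.4] 0.04226513999262584
tilt deg 28.98 tilt az -6.0 tooly [0.155 0.988 0.028]
along(-xtool up?)  28.93 cross(tooly z) deg 1.6 tooly az 81.09
```

View pics/w10.png

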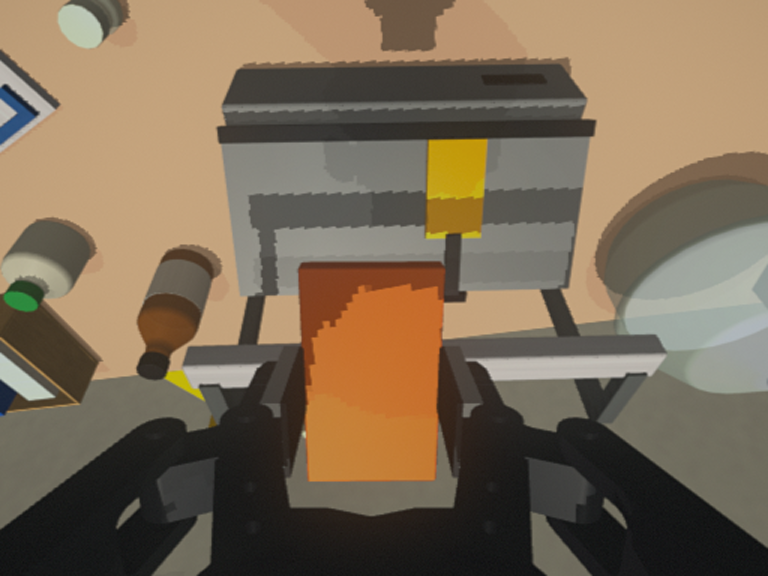

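```bash
python3 - <<'E'
from h import *
from scipy.optimize import least_squares
im=np.load("w10.npy"); ci=np.load("w10ci.npy",allow_pickle=True).item()
S,C=np.sin(np.deg2rad(25)),np.cos(np.deg2rad(25))
g=cv2.cvtColor(im,cv2.COLOR_RGB2GRAY)
px=np.float32([(429,139),(488,139),(428,238),(481,238)])/1.5
def pts(y0): return np.array([(-55-8*S,y0-22,90+8*C),(-55-8*S,y0+22,90+8*C),(-55-8*S+76*C,y0-22,90+8*C+76*S),(-55-8*S+76*C,y0+22,90+8*C+76*S)])/1000
def T(q,P): c,s=np.cos(q[2]),np.sin(q[2]); return np.c_[q[0]+c*P[:,0]-s*P[:,1],q[1]+s*P[:,0]+c*P[:,1],P[:,2]]
q0=[.6582,.1495,-.1496]
print((proj(ci,T(q0,pts(36.6)))*1.5).round(1).tolist())
r=least_squares(lambda q:(proj(ci,T(q,pts(36.6)))-px).ravel(),q0); print(r.x.round(4),r.fun.round(1)); print(T(r.x,np.array([[-.02225,.0366,.1097]])))
# held tile: top-face bottom corners
E
```

```text
[[427.4, 139.3], [486.4, 138.2], [424.9, 238.0], [479.7, 236.8]]
[ 0.6589  0.1509 -0.1493] [ 0.3  0.5  0.2 -0.2 -0.8  0.3  0.3 -0.6]
[[0.64230491 0.19043259 0.1097    ]]
```

Request:
drive_tool --pt "40 0.005 -0.002 -0.02 0.003" --pt "40 0.005 -0.002 -0.02 0.003" --pt "40 0.005 -0.002 -0.02 0" --pt "40 0.005 -0.002 -0.02 0" --pt "40 0.005 -0.001 -0.02 0" --pt "40 0.005 -0.001 -0.02 0" --pt "40 0 0 0 0"

```text
clock: 17.9
position: [0.5957, 0.1256, 0.2292]
tool_rot: [3.095, 0.539, 2.961]
force: [-1.1, 0.3, -0.7]
grip_width: 0.042
```

```bash
python3 q.py
```

```text
[-0.368  0.319 -0.099  2.09   0.885  0.393  0.176] 17.9 [0.5957 0.1256 0.2292] [3.0947 0.5394 2.9612] F [-1.1  0.3 -0.7] 0.04201036508032425
tilt deg 31.01 tilt az -5.1 tooly [0.156 0.987 0.04 ]
along(-xtool up?)  30.9 cross(tooly z) deg 2.3 tooly az 81.04
```

Request:
drive_tool --pt "40 -0.006 -0.001 -0.012 0.003" --pt "40 -0.006 -0.001 -0.012 0" --pt "40 -0.004 0 -0.012 0" --pt "40 0 0 0 0"

```text
clock: 18.3
position: [0.5875, 0.125, 0.2051]
tool_rot: [3.088, 0.558, 2.957]
force: [0.2, -0.5, -0.2]
grip_width: 0.0425
```

```bash
python3 q.py
```

```text
[-0.461  0.346  0.     2.15   1.08   0.318 -0.047] 18.3 [0.5875 0.125  0.2051] [3.0884 0.5577 2.9567] F [ 0.2 -0.5 -0.2] 0.04248854188341998
tilt deg 32.08 tilt az -4.9 tooly [0.156 0.987 0.045]
along(-xtool up?)  31.95 cross(tooly z) deg 2.59 tooly az 81.02
```

```bash
cat > tl.py <<'E'
from h import *
o=bot.observe(); Rm=R.from_euler('xyz',o['tool_rot']).as_matrix(); p=o['position']
th=np.deg2rad(25); ps=-.1496
ex=np.array([np.cos(ps)*np.cos(th),np.sin(ps)*np.cos(th),np.sin(th)]); ey=np.array([-np.sin(ps),np.cos(ps),0]); ez=np.cross(ex,ey)
A=np.c_[ex,ey,ez]; ref=np.array([.642,.190,.1097])
print("t",o['clock'],"pos",p.round(4),"F",o['force'].round(1),"w",round(o['grip_width'],4))
print("TCP in ref mm",(A.T@(p-ref)*1e3).round(1))
c=p-.0032*Rm[:,2]-.001*Rm[:,0]
print("tile c",(A.T@(c-ref)*1e3).round(1))
for n,a,b in [("low -y?",.038,.022),("low",.038,-.022),("high",-.038,.022),("high",-.038,-.022)]:
    print(n,(A.T@(c+a*Rm[:,0]+b*Rm[:,1]+.004*Rm[:,2]-ref)*1e3).round(1))
tz=Rm[:,2]; print("along",np.degrees(np.arcsin(-Rm[2,0])).round(2),"cross",np.degrees(np.arcsin(Rm[2,1])).round(2),"tooly az",np.degrees(np.arctan2(Rm[1,1],Rm[0,1])).round(2),"q",o['qpos'].round(3))
print("world per ref axes ex,ey,ez",A.T.round(3).tolist())
E
python3 tl.py
```

```text
t 18.3 pos [0.5875 0.125  0.2051] F [ 0.2 -0.5 -0.2] w 0.0425
TCP in ref mm [  0.2 -72.4 105.2]
tile c [  0.8 -72.6 108.5]
low -y? [-35.8 -49.3 100.7]
low [-36.9 -93.3  99. ]
high [ 39.6 -51.6 109.9]
high [ 38.5 -95.6 108.3]
along 31.95 cross 2.59 tooly az 81.02 q [-0.461  0.346  0.     2.15   1.08   0.318 -0.047]
world per ref axes ex,ey,ez [[0.896, -0.135, 0.423], [0.149, 0.989, 0.0], [-0.418, 0.063, 0.906]]
```

Request:
drive_tool --pt "40 0.001 -0.001 -0.012 0" --pt "40 0.001 -0.001 -0.012 0" --pt "40 0.001 -0.001 -0.012 0.003" --pt "40 0.001 -0.001 -0.012 0.003" --pt "40 0 0 0 0"

```text
clock: 18.8
position: [0.6025, 0.1231, 0.1711]
tool_rot: [3.079, 0.582, 2.954]
force: [0.3, -0.3, 0.2]
grip_width: 0.0422
```

```bash
python3 tl.py
```

```text
t 18.8 pos [0.6025 0.1231 0.1711] F [ 0.3 -0.3  0.2] w 0.0422
TCP in ref mm [ -0.4 -72.   67.9]
tile c [  0.1 -72.2  71.2]
low -y? [-36.3 -48.9  62.7]
low [-37.4 -92.8  60.7]
high [ 38.8 -51.3  73.8]
high [ 37.7 -95.2  71.7]
along 33.35 cross 3.01 tooly az 81.26 q [-0.542  0.43   0.122  2.169  1.46   0.228 -0.439]
world per ref axes ex,ey,ez [[0.896, -0.135, 0.423], [0.149, 0.989, 0.0], [-0.418, 0.063, 0.906]]
```

Request:
drive_tool --pt "40 0.002 -0.001 -0.012 0" --pt "40 0.002 -0.001 -0.012 0" --pt "40 0.002 -0.001 -0.012 0" --pt "40 0.002 -0.001 -0.012 0" --pt "40 0 0 0 0"

```text
clock: 19.3
position: [0.6211, 0.1209, 0.1355]
tool_rot: [3.07, 0.606, 2.946]
force: [-0.0, 0.9, -0.6]
grip_width: 0.0423
```

```bash
python3 tl.py
```

```text
t 19.3 pos [0.6211 0.1209 0.1355] F [-0.   0.9 -0.6] w 0.0423
TCP in ref mm [  1.5 -71.5  27.8]
tile c [  2.  -71.7  31.1]
low -y? [-34.1 -48.1  21.9]
low [-35.4 -92.   19.6]
high [ 40.7 -50.9  34.7]
high [ 39.4 -94.9  32.5]
along 34.73 cross 3.37 tooly az 81.13 q [-0.433  0.518  0.004  2.161  1.869  0.289 -0.835]
world per ref axes ex,ey,ez [[0.896, -0.135, 0.423], [0.149, 0.989, 0.0], [-0.418, 0.063, 0.906]]
```

```bash
python3 - <<'E'
from h import *
im=bot.grab_frame("side"); save("s2",im,(140,120,300,270),4)
im=bot.grab_frame("wrist"); save("w11",im,None,1.5)
E
```

```text
(no output)
```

View pics/s2.png

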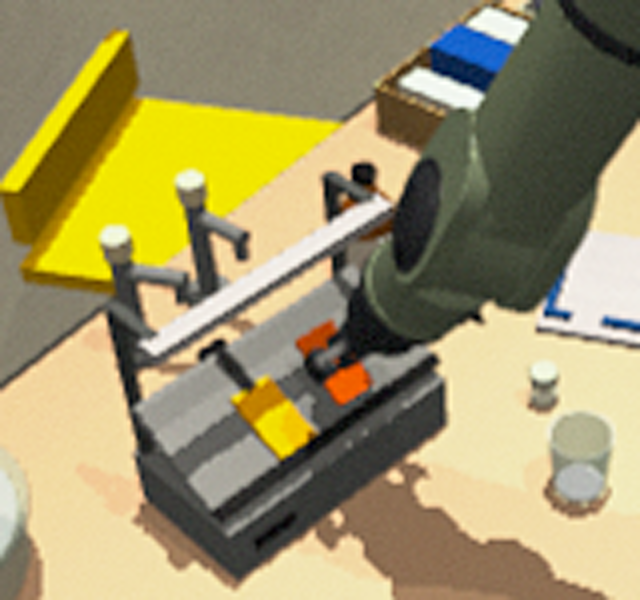

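View pics/w11.png

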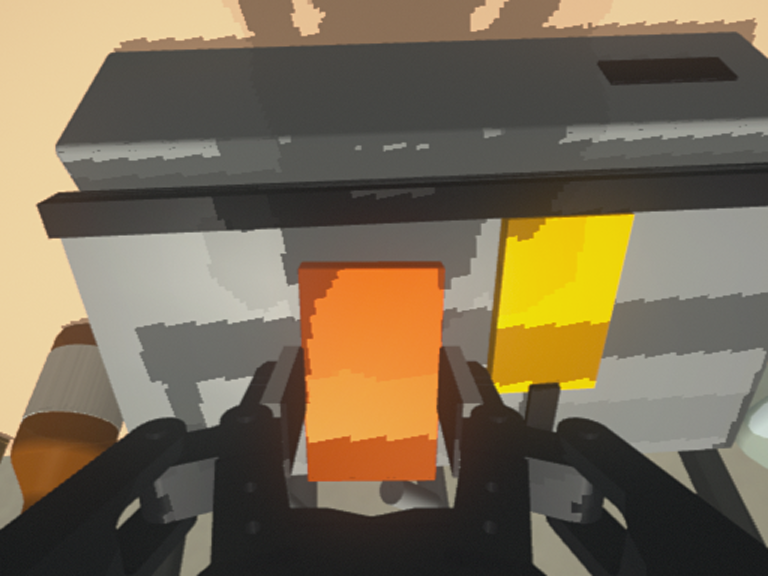

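Request:
drive_tool --pt "40 0.001 0 -0.01 0.003" --pt "40 0.001 0 -0.009 0.002" --pt "40 0 0 0 0"

```text
clock: 19.7
position: [0.6256, 0.1216, 0.1223]
tool_rot: [3.068, 0.614, 2.949]
force: [0.9, 0.6, 0.3]
grip_width: 0.0421
```

```bash
python3 tl.py
```

```text
t 19.7 pos [0.6256 0.1216 0.1223] F [0.9 0.6 0.3] w 0.0421
TCP in ref mm [ -0.1 -70.1  14. ]
tile c [  0.3 -70.3  17.3]
low -y? [-35.8 -46.8   7.8]
low [-37.  -90.7   5.4]
high [ 38.9 -49.5  21.3]
high [ 37.8 -93.4  18.9]
along 35.17 cross 3.46 tooly az 81.41 q [-0.386  0.549 -0.052  2.16   1.964  0.328 -0.918]
world per ref axes ex,ey,ez [[0.896, -0.135, 0.423], [0.149, 0.989, 0.0], [-0.418, 0.063, 0.906]]
```

Request:
drive_tool --pt "40 0.003 -0.001 -0.004 0" --pt "40 0.002 0 -0.004 0" --pt "40 0 0 0 0"

```text
clock: 20.0
position: [0.6322, 0.1208, 0.1167]
tool_rot: [3.067, 0.617, 2.948]
force: [-0.9, -0.6, -0.9]
grip_width: 0.0425
```

```bash
python3 tl.py
```

```text
t 20.0 pos [0.6322 0.1208 0.1167] F [-0.9 -0.6 -0.9] w 0.0425
TCP in ref mm [  3.6 -69.9   6.1]
tile c [  4.  -70.1   9.4]
low -y? [-32.1 -46.6  -0.2]
low [-33.2 -90.5  -2.6]
high [ 42.6 -49.3  13.5]
high [ 41.5 -93.2  11.1]
along 35.38 cross 3.49 tooly az 81.4 q [-0.371  0.567 -0.064  2.149  1.992  0.337 -0.937]
world per ref axes ex,ey,ez [[0.896, -0.135, 0.423], [0.149, 0.989, 0.0], [-0.418, 0.063, 0.906]]
```

Request:
drive_tool --pt "40 0.0005 0 -0.0025 0" --pt "40 0 0 0 0"

```text
clock: 20.2
position: [0.6332, 0.1209, 0.1148]
tool_rot: [3.067, 0.619, 2.948]
force: [-2.6, -0.0, 2.7]
grip_width: 0.0423
```

Request:
drive_tool --pt "40 0.0005 0 -0.0025 0" --pt "40 0 0 0 0"

```text
clock: 20.4
position: [0.6344, 0.1209, 0.1133]
tool_rot: [3.066, 0.621, 2.948]
force: [-6.1, -0.4, 5.5]
grip_width: 0.0423
```

```bash
python3 tl.py
```

```text
t 20.4 pos [0.6344 0.1209 0.1133] F [-6.1 -0.4  5.5] w 0.0423
TCP in ref mm [  4.1 -69.4   2.1]
tile c [  4.5 -69.6   5.4]
low -y? [-31.5 -46.1  -4.3]
low [-32.7 -90.   -6.7]
high [ 43.1 -48.8   9.7]
high [ 41.9 -92.8   7.3]
along 35.57 cross 3.51 tooly az 81.4 q [-0.361  0.576 -0.076  2.146  2.011  0.348 -0.954]
world per ref axes ex,ey,ez [[0.896, -0.135, 0.423], [0.149, 0.989, 0.0], [-0.418, 0.063, 0.906]]
```

Request:
drive_tool --pt "40 0.0005 0 -0.0025 0" --pt "40 0 0 0 0" --pt "40 0.0005 0 -0.002 0" --pt "40 0 0 0 0"

```text
clock: 20.8
position: [0.6365, 0.1209, 0.1109]
tool_rot: [3.065, 0.625, 2.947]
force: [-5.5, -0.1, 6.0]
grip_width: 0.0421
```

```bash
python3 tl.py; python3 - <<'E'
from h import *
im=bot.grab_frame("wrist"); save("w12",im,None,1.5)
E
```

```text
t 20.8 pos [0.6365 0.1209 0.1109] F [-5.5 -0.1  6. ] w 0.0421
TCP in ref mm [  5.  -69.2  -1. ]
tile c [  5.3 -69.3   2.4]
low -y? [-30.6 -45.8  -7.5]
low [-31.8 -89.7  -9.9]
high [ 44.  -48.6   6.8]
high [ 42.8 -92.5   4.4]
along 35.81 cross 3.54 tooly az 81.39 q [-0.352  0.584 -0.087  2.145  2.028  0.359 -0.968]
world per ref axes ex,ey,ez [[0.896, -0.135, 0.423], [0.149, 0.989, 0.0], [-0.418, 0.063, 0.906]]
```

View pics/w12.png

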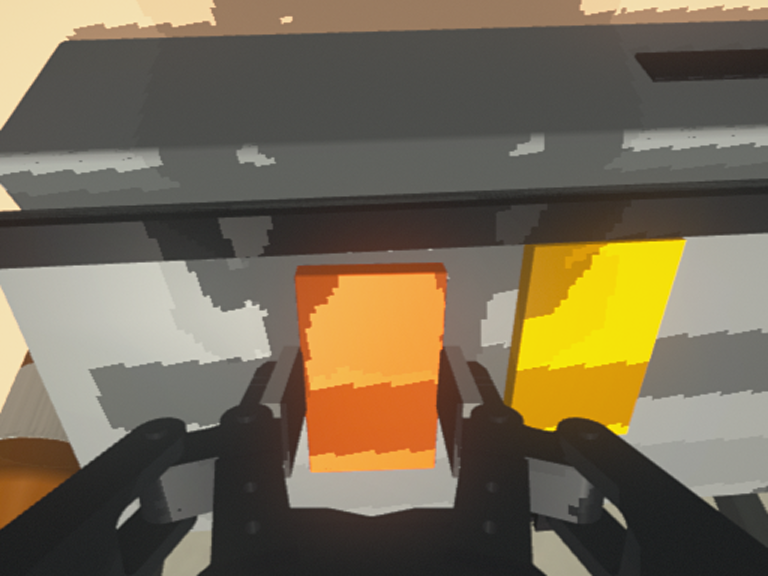

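Request:
drive_tool --pt "40 -0.002 0.0003 -0.001 0" --pt "40 -0.002 0.0003 -0.001 0" --pt "40 -0.002 0.0003 -0.001 0" --pt "40 0 0 0 0"

```text
clock: 21.25
position: [0.6322, 0.1221, 0.1102]
tool_rot: [3.064, 0.63, 2.946]
force: [-1.5, 0.3, 0.3]
grip_width: 0.0422
```

```bash
python3 tl.py
```

```text
t 21.25 pos [0.6322 0.1221 0.1102] F [-1.5  0.3  0.3] w 0.0422
TCP in ref mm [  0.6 -68.6   0.3]
tile c [  0.9 -68.8   3.6]
low -y? [-35.  -45.2  -6.4]
low [-36.2 -89.1  -8.9]
high [ 39.5 -48.    8.2]
high [ 38.4 -91.9   5.8]
along 36.09 cross 3.6 tooly az 81.4 q [-0.346  0.583 -0.104  2.157  2.045  0.378 -0.991]
world per ref axes ex,ey,ez [[0.896, -0.135, 0.423], [0.149, 0.989, 0.0], [-0.418, 0.063, 0.906]]
```

Request:
drive_tool --pt "40 -0.001 0.0002 -0.002 0" --pt "40 0 0 0 0" --pt "40 -0.001 0.0002 -0.0015 0" --pt "40 0 0 0 0"

```text
clock: 21.65
position: [0.6317, 0.1225, 0.1084]
tool_rot: [3.063, 0.634, 2.945]
force: [-6.5, -0.0, 6.6]
grip_width: 0.0423
```

```bash
python3 tl.py; python3 - <<'E'
from h import *
im=bot.grab_frame("wrist"); save("w13",im,None,1.5)
im=bot.grab_frame("side"); save("s3",im,(140,150,280,270),5)
E
```

```text
t 21.65 pos [0.6317 0.1225 0.1084] F [-6.5 -0.   6.6] w 0.0423
TCP in ref mm [ -0.7 -68.3  -1.1]
tile c [ -0.3 -68.5   2.2]
low -y? [-36.1 -44.8  -7.9]
low [-37.3 -88.8 -10.4]
high [ 38.3 -47.7   7.1]
high [ 37.1 -91.7   4.5]
along 36.33 cross 3.63 tooly az 81.39 q [-0.339  0.587 -0.116  2.161  2.06   0.392 -1.006]
world per ref axes ex,ey,ez [[0.896, -0.135, 0.423], [0.149, 0.989, 0.0], [-0.418, 0.063, 0.906]]
```

View pics/w13.png

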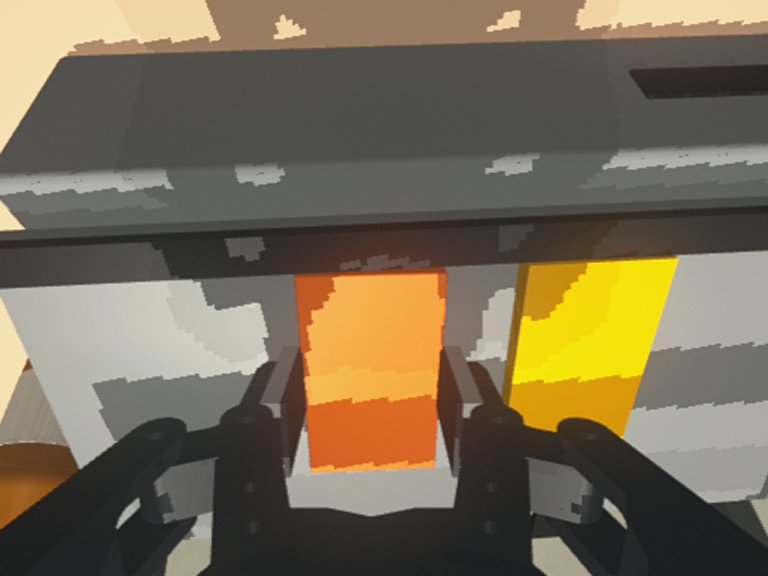

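View pics/s3.png

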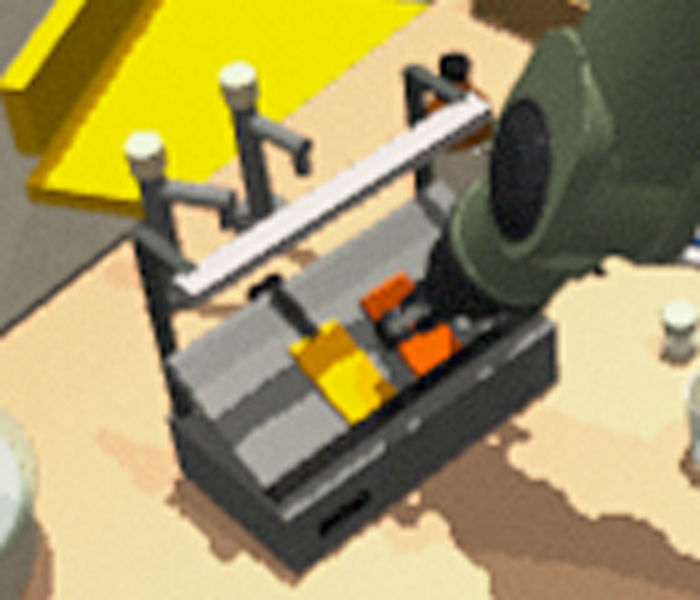

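Request:
drive_tool --pt "53 0 0 0 0" --pt "56 0 0 0 0" --pt "60 0 0 0 0" --pt "60 0 0 0 0" --pt "60 0 0 0 0"

```text
clock: 22.25
position: [0.6312, 0.1224, 0.1077]
tool_rot: [3.064, 0.632, 2.945]
force: [-0.1, -0.1, -0.7]
grip_width: 0.0515
```

```bash
python3 tl.py; python3 - <<'E'
from h import *
im=bot.grab_frame("wrist"); save("w14",im,None,1.5)
E
```

```text
t 22.25 pos [0.6312 0.1224 0.1077] F [-0.1 -0.1 -0.7] w 0.0515
TCP in ref mm [ -1.4 -68.4  -1.6]
tile c [ -1.1 -68.6   1.7]
low -y? [-36.9 -45.   -8.3]
low [-38.1 -88.9 -10.8]
high [ 37.5 -47.9   6.5]
high [ 36.3 -91.8   4. ]
along 36.24 cross 3.61 tooly az 81.39 q [-0.34   0.588 -0.116  2.161  2.06   0.391 -1.006]
world per ref axes ex,ey,ez [[0.896, -0.135, 0.423], [0.149, 0.989, 0.0], [-0.418, 0.063, 0.906]]
```

View pics/w14.png

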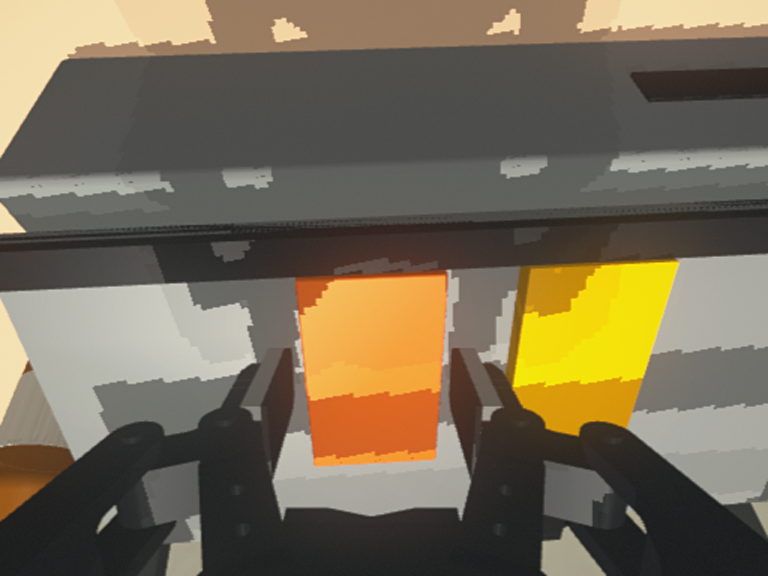

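Request:
drive_tool --pt "60 -0.005 0.001 0.012 0" --pt "60 -0.005 0.001 0.012 0" --pt "60 -0.005 0.001 0.012 0" --pt "60 -0.004 0.001 0.012 0" --pt "40 -0.004 -0.012 0 0" --pt "20 -0.005 -0.015 0 0" --pt "0 -0.002 -0.015 0 0" --pt "0 -0.002 -0.005 0 0" --pt "0 0 0 0 0"

```text
clock: 23.2
position: [0.5976, 0.0792, 0.1573]
tool_rot: [3.062, 0.632, 2.946]
force: [0.0, -0.2, 0.4]
grip_width: 0.0001
```

```bash
python3 tl.py; python3 - <<'E'
from h import *
ci=bot.camera_info("wrist"); im=bot.grab_frame("wrist"); np.save("w15.npy",im); np.save("w15ci.npy",ci,allow_pickle=True); save("w15",im,None,1.5)
E
```

```text
t 23.2 pos [0.5976 0.0792 0.1573] F [ 0.  -0.2  0.4] w 0.0001
TCP in ref mm [  -4.7 -116.2   54.8]
tile c [  -4.4 -116.4   58.1]
low -y? [-40.2 -92.8  48.1]
low [ -41.4 -136.7   45.5]
high [ 34.2 -95.6  62.9]
high [  33.1 -139.6   60.3]
along 36.21 cross 3.66 tooly az 81.46 q [-0.318  0.439 -0.059  2.249  2.033  0.306 -0.931]
world per ref axes ex,ey,ez [[0.896, -0.135, 0.423], [0.149, 0.989, 0.0], [-0.418, 0.063, 0.906]]
```

View pics/w15.png

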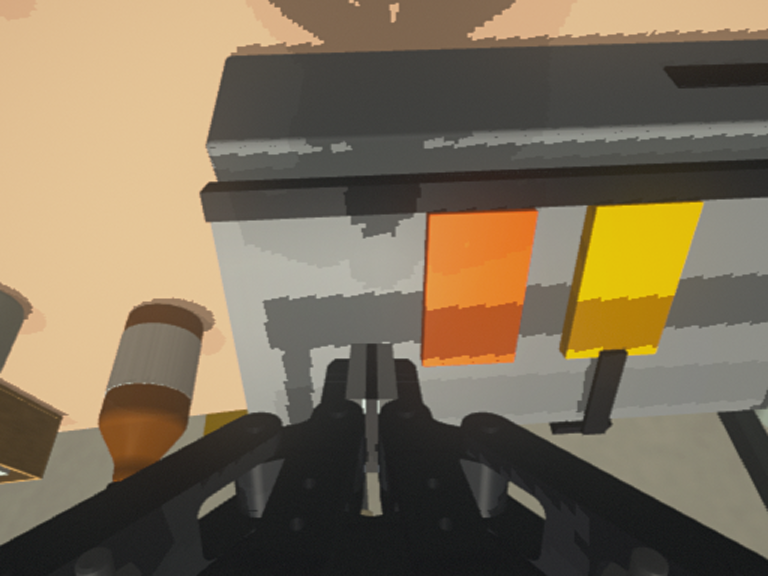

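```bash
cat > meas.py <<'E'
from h import *
def slope(ci,uv,ref=np.array([.642,.190,.1097]),zt=.004):
    th=np.deg2rad(25); ps=-.1496
    ex=np.array([np.cos(ps)*np.cos(th),np.sin(ps)*np.cos(th),np.sin(th)]); ey=np.array([-np.sin(ps),np.cos(ps),0]); ez=np.cross(ex,ey); A=np.c_[ex,ey,ez]
    uv=np.atleast_2d(uv); M=ci["cam_to_world"]
    d=np.c_[(uv[:,0]-ci["cx"])/ci["fx"],(uv[:,1]-ci["cy"])/ci["fy"],np.ones(len(uv))]@M[:3,:3].T
    o=A.T@(M[:3,3]-ref); d=d@A; t=(zt-o[2])/d[:,2]; return (o+d*t[:,None])[:,:2]*1e3
def quad(im,lo,hi):
    hsv=cv2.cvtColor(im,cv2.COLOR_RGB2HSV); m=((hsv[...,0]>=lo)&(hsv[...,0]<=hi)&(hsv[...,1]>150)&(hsv[...,2]>90)).astype(np.uint8)
    n,l,st,ce=cv2.connectedComponentsWithStats(m); return l,st
E
python3 - <<'E'
from meas import *
im=np.load("w15.npy"); ci=np.load("w15ci.npy",allow_pickle=True).item()
g=cv2.cvtColor(im,cv2.COLOR_RGB2GRAY)
for p in [[(427,212),(537,210),(515,362),(424,364)],[(594,205),(703,203),(656,354),(570,355)]]:
    p=np.float32(p)/1.5; s=cv2.cornerSubPix(g,p.reshape(-1,1,2).copy(),(2,2),(-1,-1),(3,20,.01)).reshape(-1,2)
    for u in (p,s):
        w=slope(ci,u); print(w.round(1).tolist(), "c",w.mean(0).round(1),"ang",np.degrees(np.arctan2(w[2,1]-w[1,1],w[2,0]-w[1,0])).round(1),np.degrees(np.arctan2(w[3,1]-w[0,1],w[3,0]-w[0,0])).round(1))
hsv=cv2.cvtColor(im,cv2.COLOR_RGB2HSV); print(hsv[170,310],hsv[230,310],hsv[170,430],hsv[220,420])
E
```

```text
[[-38.9, -91.0], [-37.7, -46.7], [38.5, -46.5], [36.6, -90.2]] c [ -0.4 -68.6] ang 0.2 0.7
[[-38.9, -91.0], [-37.7, -46.7], [38.5, -46.5], [36.6, -90.2]] c [ -0.4 -68.6] ang 0.2 0.7
[[-38.7, -23.6], [-37.5, 21.8], [38.6, 22.4], [36.2, -20.2]] c [-0.4  0.1] ang 0.5 2.6
[[-38.4, -22.4], [-37.5, 21.8], [38.1, 21.6], [36.2, -20.2]] c [-0.4  0.2] ang -0.1 1.7
[ 14 198 230] [ 10 201 184] [ 25 244 228] [ 21 239 179]
```

Request:
drive_tool --pt "0 0.002 -0.001 -0.012 0" --pt "0 0.002 -0.001 -0.012 0" --pt "0 0.002 -0.001 -0.012 0" --pt "0 0.002 -0.001 -0.012 0" --pt "0 0 0 0 0"

```text
clock: 23.75
position: [0.6072, 0.0803, 0.1081]
tool_rot: [3.059, 0.633, 2.948]
force: [-0.2, 1.0, 0.3]
grip_width: -0.0001
```

```bash
python3 tl.py
```

```text
t 23.75 pos [0.6072 0.0803 0.1081] F [-0.2  1.   0.3] w -0.0001
TCP in ref mm [ -17.  -113.7    6.2]
tile c [ -16.7 -113.9    9.6]
low -y? [-52.6 -90.4  -0.4]
low [ -53.7 -134.3   -3.2]
high [ 21.9 -93.1  14.4]
high [  20.8 -137.    11.7]
along 36.27 cross 3.8 tooly az 81.7 q [-0.204  0.561 -0.193  2.243  2.221  0.422 -1.094]
world per ref axes ex,ey,ez [[0.896, -0.135, 0.423], [0.149, 0.989, 0.0], [-0.418, 0.063, 0.906]]
```

Request:
drive_tool --pt "0 0.008 -0.0015 0.001 0" --pt "0 0.008 -0.001 0 0" --pt "0 0 0 0 0"

```text
clock: 24.05
position: [0.6251, 0.0789, 0.1103]
tool_rot: [3.059, 0.634, 2.949]
force: [-0.8, 1.0, 0.2]
grip_width: -0.0002
```

```bash
python3 tl.py
```

```text
t 24.05 pos [0.6251 0.0789 0.1103] F [-0.8  1.   0.2] w -0.0002
TCP in ref mm [ 1.000e-01 -1.124e+02  6.000e-01]
tile c [   0.5 -112.6    3.9]
low -y? [-35.4 -89.1  -6.1]
low [ -36.4 -133.    -8.8]
high [ 39.  -91.8   8.9]
high [  38.  -135.7    6.1]
along 36.31 cross 3.81 tooly az 81.77 q [-0.21   0.569 -0.165  2.202  2.205  0.387 -1.061]
world per ref axes ex,ey,ez [[0.896, -0.135, 0.423], [0.149, 0.989, 0.0], [-0.418, 0.063, 0.906]]
```

Request:
drive_tool --pt "0 0.0006 0.004 0 0" --pt "0 0.0006 0.004 0 0" --pt "0 0.0006 0.004 0 0" --pt "0 0.0006 0.004 0 0" --pt "0 0 0 0 0"

```text
clock: 24.55
position: [0.628, 0.0973, 0.1117]
tool_rot: [3.058, 0.635, 2.949]
force: [-0.1, 0.5, 0.5]
grip_width: 0.0
```

```bash
python3 tl.py; python3 - <<'E'
from h import *
im=bot.grab_frame("wrist"); save("w16",im,None,1.5)
E
```

```text
t 24.55 pos [0.628  0.0973 0.1117] F [-0.1  0.5  0.5] w 0.0
TCP in ref mm [  0.8 -93.8   1.8]
tile c [  1.2 -94.    5.1]
low -y? [-34.8 -70.5  -4.9]
low [ -35.7 -114.4   -7.7]
high [ 39.7 -73.1  10.2]
high [  38.7 -117.     7.3]
along 36.41 cross 3.85 tooly az 81.83 q [-0.263  0.572 -0.145  2.187  2.151  0.386 -1.041]
world per ref axes ex,ey,ez [[0.896, -0.135, 0.423], [0.149, 0.989, 0.0], [-0.418, 0.063, 0.906]]
```

View pics/w16.png

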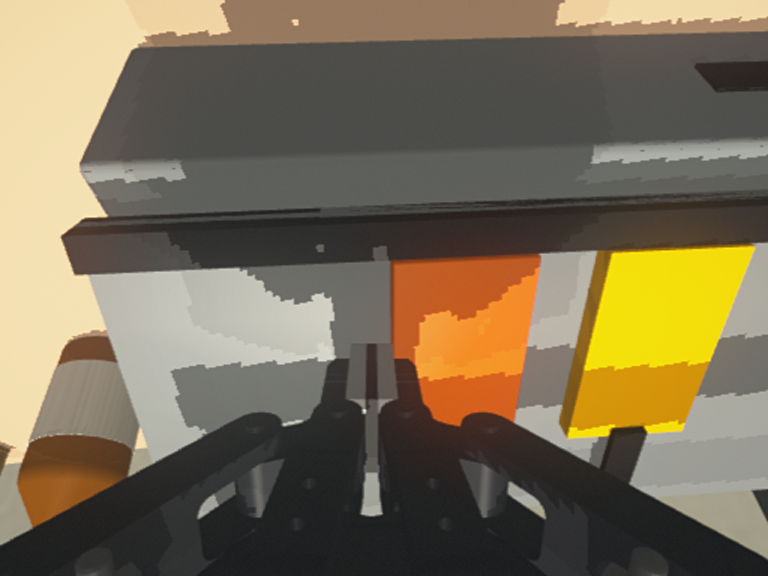

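Request:
drive_tool --pt "0 0.0002 0.004 -0.001 0" --pt "0 0.0004 0.004 -0.0008 0" --pt "0 0.0004 0.003 -0.0004 0" --pt "0 0 0 0 0"

```text
clock: 25.0
position: [0.6291, 0.1079, 0.1094]
tool_rot: [3.059, 0.636, 2.948]
force: [-0.4, -0.5, 0.5]
grip_width: 0.0001
```

```bash
python3 tl.py|head -2; python3 - <<'E'
from h import *
im=bot.grab_frame("wrist"); save("w17",im,None,1.5)
E
```

```text
t 25.0 pos [0.6291 0.1079 0.1094] F [-0.4 -0.5  0.5] w 0.0001
TCP in ref mm [ -0.6 -83.1  -0.1]
```

View pics/w17.png

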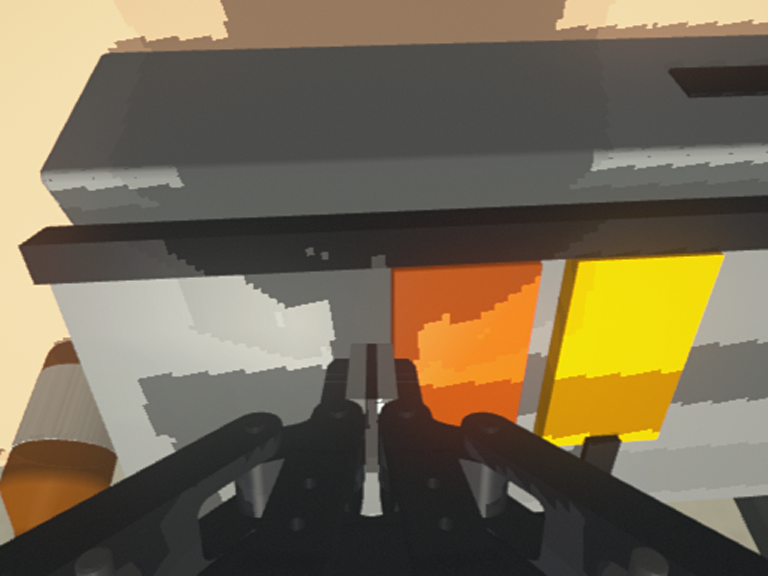

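Request:
drive_tool --pt "0 0.0006 0.004 0 0" --pt "0 0.0005 0.003 -0.0005 0" --pt "0 0 0 0 0"

```text
clock: 25.35
position: [0.6302, 0.115, 0.1088]
tool_rot: [3.059, 0.636, 2.948]
force: [-0.1, -1.6, 0.7]
grip_width: 0.0002
```

```bash
python3 tl.py|head -2; python3 - <<'E'
from h import *
im=bot.grab_frame("wrist"); save("w18",im,(220,150,500,310),2.8)
E
```

```text
t 25.35 pos [0.6302 0.115  0.1088] F [-0.1 -1.6  0.7] w 0.0002
TCP in ref mm [ -0.8 -75.9  -0.7]
```

View pics/w18.png

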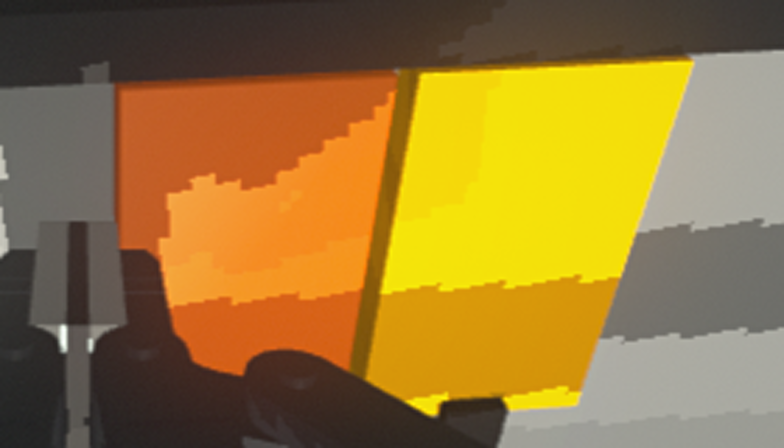

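Request:
drive_tool --pt "0 0.0003 0.002 0 0" --pt "0 0 0 0 0" --pt "0 0.0002 0.0012 0 0" --pt "0 0 0 0 0"

```text
clock: 25.8
position: [0.6306, 0.1183, 0.1086]
tool_rot: [3.059, 0.635, 2.948]
force: [-0.0, -0.4, 0.4]
grip_width: -0.0001
```

Request:
drive_tool --pt "0 0.0002 0.001 0 0" --pt "0 0 0 0 0"

```text
clock: 26.0
position: [0.6307, 0.1183, 0.1086]
tool_rot: [3.06, 0.635, 2.947]
force: [-1.7, -0.7, 1.3]
grip_width: -0.0004
```

```bash
python3 tl.py|head -2; python3 - <<'E'
from h import *
im=bot.grab_frame("wrist"); save("w19",im,(220,150,500,310),2.8)
E
```

```text
t 26.0 pos [0.6307 0.1183 0.1086] F [-1.7 -0.7  1.3] w -0.0004
TCP in ref mm [ -0.9 -72.6  -0.8]
```

View pics/w19.png

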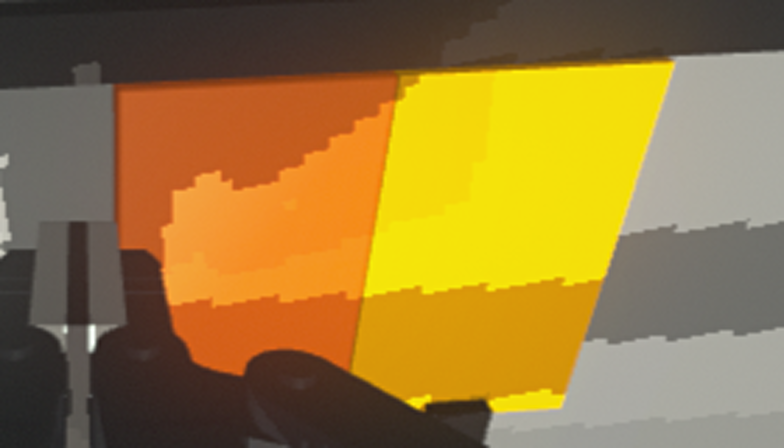

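Request:
drive_tool --pt "0 0.0003 0.002 0 0" --pt "0 0.0003 0.002 0 0"

```text
clock: 26.25
position: [0.6309, 0.1188, 0.1084]
tool_rot: [3.064, 0.636, 2.944]
force: [-9.8, -13.1, 9.5]
grip_width: 0.0
```

```bash
python3 tl.py|head -2
```

```text
t 26.25 pos [0.6309 0.1188 0.1084] F [ -9.8 -13.1   9.5] w 0.0
TCP in ref mm [ -0.8 -72.1  -1. ]
```

Request:
drive_tool --pt "0 -0.0003 -0.002 0 0" --pt "0 -0.0006 -0.004 0 0" --pt "0 -0.001 -0.008 0.001 0" --pt "0 -0.001 -0.008 0.003 0" --pt "0 -0.005 0 0.012 0" --pt "0 -0.005 0 0.012 0" --pt "0 -0.006 0 0.012 0" --pt "0 -0.006 0 0.012 0" --pt "0 -0.006 0 0.012 0" --pt "0 0 0 0 0"

```text
clock: 27.25
position: [0.5983, 0.0916, 0.1754]
tool_rot: [3.062, 0.635, 2.941]
force: [-0.3, 1.1, 0.1]
grip_width: -0.0001
```

```bash
python3 tl.py|head -2; python3 - <<'E'
from h import *
ci=bot.camera_info("wrist"); im=bot.grab_frame("wrist"); np.save("w20.npy",im); np.save("w20ci.npy",ci,allow_pickle=True); save("w20",im,None,1.5)
E
```

```text
t 27.25 pos [0.5983 0.0916 0.1754] F [-0.3  1.1  0.1] w -0.0001
TCP in ref mm [   1.9 -103.8   71.7]
```

View pics/w20.png

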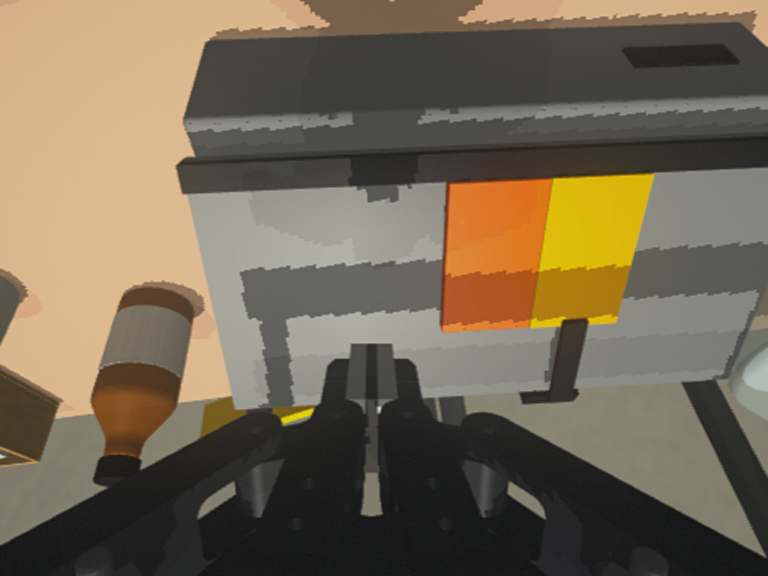

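```bash
python3 - <<'E'
from meas import *
im=np.load("w20.npy"); ci=np.load("w20ci.npy",allow_pickle=True).item()
save("w20c",im,(280,105,450,230),4.5)
for n,p in [("sample",[(449,184),(552,180),(531,328),(445,330)]),("ref",[(554,180),(654,174),(617,323),(532,328)])]:
    w=slope(ci,np.float32(p)/1.5); print(n,w.round(1).tolist(),w.mean(0).round(1),np.degrees(np.arctan2(w[2,1]-w[1,1],w[2,0]-w[1,0])).round(1),np.degrees(np.arctan2(w[3,1]-w[0,1],w[3,0]-w[0,0])).round(1))
im=bot.grab_frame("side"); save("s4",im,(140,150,340,290),4)
E
```

```text
sample [[-37.8, -66.7], [-37.4, -22.5], [38.4, -21.5], [36.7, -65.0]] [ -0.  -43.9] 0.8 1.3
ref [[-37.4, -21.6], [-38.0, 21.8], [38.4, 22.5], [38.5, -21.0]] [0.4 0.4] 0.6 0.5
```

View pics/w20c.png

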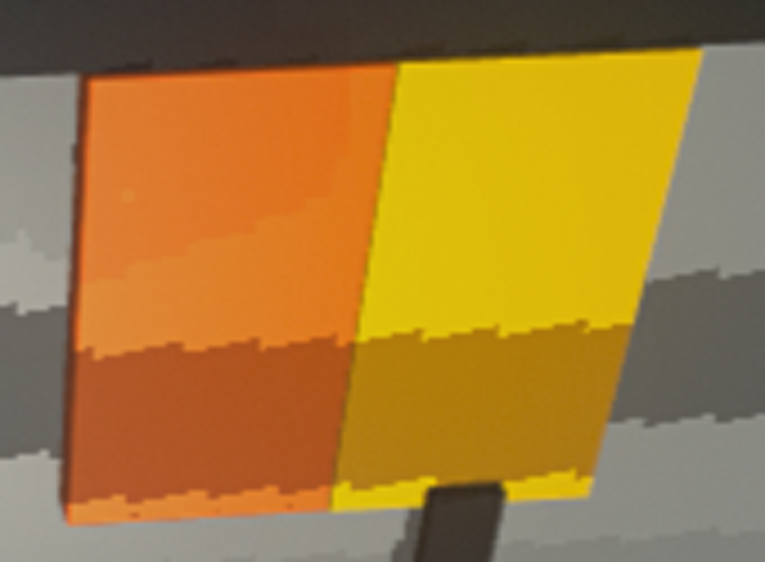

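View pics/s4.png

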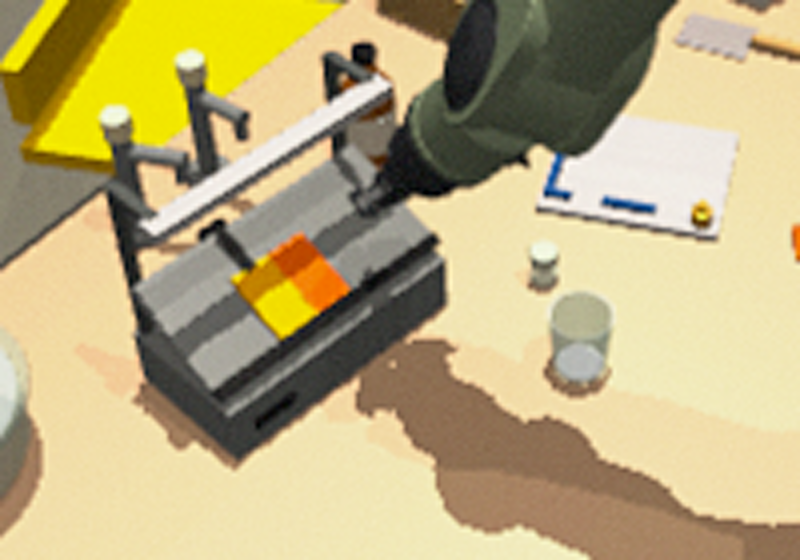

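```bash
python3 -c "
from workcell import bot
print(bot.job_done())"
```

```text
the job is handed in; nothing more can be done
None
```

I handed the job in at about 27 s of the 64 s. The orange tile lies on the viewing stand, against the side of the yellow reference tile nearer the tray, and the last wrist and side pictures show no gap.

**Tray:** I gripped the tile lightly and slid it along the bed into the blue corner. It touched both fences (only about 3 N was felt, against the side fence) and looked home, and I let go. I then gripped it through the notch and lifted it straight up.

**Stand:** The moves allow no tilt, so I pushed the arm past its upper reach limit to tip the tool forward. The tilt drifted to about 36° instead of 25°. I therefore pressed the tile's lower edge on the deck until it lay almost flat, then released it beside the reference. With shut fingers I pushed it sideways until it stopped at 13 N.

**Last checks from the picture:**

| Measure | Result | Limit |
|---|---|---|
| Tile centre along the slope | about 0 mm from the reference's | ±3.5 mm |
| Tile centre along the ledge | about -44 mm | -42.0 to -45.8 mm |
| Tile angle to the reference | within about 0.7° (pixel accuracy) | 2° |

- **Position:** The lower edges of both tiles line up on the ledge. The gripper is about 70 mm off the deck and touches nothing.
- **Lamp and bystanders:** I saw no lamp contact in the forces or pictures. The bystanders in the last pictures look to be in place, but I did not measure them.
- **Disagreement:** When the tile stopped in the corner, the tool read about 2 mm past the seat I had calculated from the camera (calibrated to about 2 mm). I relied on the contact with the fences and the picture.

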